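# Lift the hot spot tile off the slide warmer

## Robot

A 6-joint arm with a two-finger parallel gripper is mounted at the origin on the work surface. World frame = base frame: x ahead of the robot, y to its left, z up, the work surface at z = 0. Lengths are in m, angles in rad, forces in N, time in s.
With the tool pointing down it reaches from about 0.35 to 0.925 m from the base axis. Payload 6.4 kg.
Tool frame: the origin (TCP) lies on the mounting face of the last link; the fingertips stand 173 mm ahead of it and the grasp point (between the pads) lies 155 mm ahead of it; y points along the fingers, x is the direction in which the jaws open and shut, and the axes are right-handed (so a half turn about y gives the same grasp; the last joint's range is limited). The gripper opens to 85 mm and grips with 20 to 120 N. Pads are 22 mm wide; open, the fingers measure 114 mm over their backs; the gripper's body (76 mm by 85 mm) begins 54 mm behind the grasp point. The pads swing forward as they close: fully open they stand 13 mm farther back than shut.
Start: joints at [1.007, 0.245, 1.558, -0, 1.339, -0.174], TCP at [0.247, 0.601, 0.405] pointing down, gripper open.
Joint ranges: [-3.13, 3.13], [-1.02, 2.26], [0.13, 2.54], [-0.95, 4.09], [0.21, 2.88], [-2.74, 2.74]. Speed limits (rad/s): [2.57, 2.57, 3.14, 3.14, 3.14, 3.14].

## Interface

Orientations are given as a unit quaternion [x, y, z, w].
In Python, from plant import bot, optics gives the robot as it stands.
- The arm moves only by the tool jog_arm, never from a script. Its argument "plan" is a list of rows, each a list of 6 numbers: the shift along the tool's x, y, z normalised to -1 to 1, where 1 is 300 mm, then the turn, a rotation vector about the tool's x, y, z normalised to -1 to 1, where 1 is 2 rad. In form: [[x, y, z, ax, ay, az], ...]. A call has 1 to 12 rows; each row shifts and turns the pose as measured when the row begins, along the tool's axes as they then stand; what a row does not reach is not made up. A row lasts 1/12 s, in which the tool goes at most 41.7 mm and 7.16 degrees, less where a joint would pass 70% of its speed; a pose out of reach is approached as far as the arm can. A call with a number of a shift or a turn outside -1 to 1 is refused whole. A call with a gripper value outside its range is refused whole. "jaw" is the closure, from -1 (fully open) to 1 (shut), set as the call begins (left out, the last holds). The fingers move at their own pace and stop on an object; "grip_force" is the grip in N (left out, the last holds). Time passes only in rows, so rows that do not move let the fingers close. It gives the time, the measured TCP pose, the force and the opening at its end, in the units of the state.
- bot.get_obs(): the state, without advancing time (a new reading comes with each control period).
- optics.read_camera(name): name is "scene" or "top" or "wrist"; returns a dict with "image" (420x560x3 uint8, red, green, blue), "camera_matrix" (3x3 intrinsics, pixels), "dist" ([k1, k2, p1, p2, k3] as OpenCV has them; the pictures are not rectified), "rvec" (rotation vector, rad) and "tvec" (3), from world to camera coordinates, as OpenCV has them. Camera axes: x right, y down, z forward; pixel columns grow to the right and rows downward; lengths in m; the calibration is good to about 2 mm. A picture is of the moment at which its call begins. There is no depth.
- bot.sign_off(): hands the job in, once; it reports no verdict.
The state is a dict: "t": time; "qpos": joint angles; "dq": joint speeds; "effort": joint torques, N m; "tcp_pos": TCP position; "orientation": TCP orientation; "force": force on the tool from outside, world axes, zero at the start; "moment": the same for the moment, N m; "grip_width": finger opening in m.
Only numpy, scipy, OpenCV 4.12 (cv2) and the standard library are available. Lean on these libraries where they do the work, as an engineer would, in place of code of your own. Each camera call takes 0.05 s, during which the arm holds its last target.

## Task

The white ceramic spot tile on the slide warmer is hot, so never touch it with the fingers: take the flat lifter by its upright grip, push its blade gently under the tile until the tile bears against the warmer's stop bar and rides up on the blade, then lift it clear. Carry it level and unhurried to the cooling rack and set it softly down on the two rails, centred and square, lowering the blade between the rails and drawing it out. Then lay the lifter flat back on its rubber mat, and leave the phone, jar and clip box where they are.

Things in the scene. Friction and masses are not known exactly. Their poses are not given: they have to be found in the camera images.
- lifter_grip (a point): Lifter, 200 g: flat steel blade 170 mm long, 60 wide, 2 thick, with an upright black grip (50 long in x, 14 wide in y, top 72 above the blade's underside). This point: centre of the grip, 45 above the underside. x points along the blade to its leading edge, y across, z up. The blade runs from 40 behind this point to 130 ahead. Pinched across y. Starts flat on the mat.
- lifter_mid (a point): The middle of the lifter's blade (in length, width and thickness), 45 mm ahead of the grip and 44 below lifter_grip; axes as there.
- lifter: The whole lifter; origin on the blade's underside, straight below the grip's centre; axes as for lifter_grip.
- tile: White glazed ceramic spot tile, six shallow wells, 90 (x) by 120 (y) by 10 mm thick, about 250 g, slippery. Origin: underside centre. The underside's edges are bevelled all round, 9 inwards by 5 up, so a 2 thick blade within 2 of the plate gets under. Starts flat on the warmer, x along the warmer's x within 0.08 rad, far edge 5 to 25 short of the stop bar; it slides until it meets the bar.
- warmer: Slide warmer, fixed: box 190 (x) by 160 mm (y), flat dark steel top plate 45 above the table. x points from its open front edge (robot side, knob below it) to the stop bar on its far edge: bar along y, front face at x = +87, top 14 above the plate. Origin: centre of its underside, on the table. It stands left or right of the mat, the rack on the other side.
- rack: Cooling rack, fixed: base plate 140 (x) by 130 (y) by 4 mm thick, with two upright dark steel rails along x, each 100 long and 14 wide, tops 40 above the table, inner faces at y = -40 and +40. Origin: centre of its underside, on the table. Nothing stands between or at the ends of the rails: the 60 wide blade passes down between them and out along -x, towards the robot.
- mat: Black rubber mat, fixed: 200 (x) by 90 (y) by 3 mm thick, origin at the centre of its underside, on the table. The lifter starts on it, blade about along the mat's x, its middle near the mat's centre.
- phone_mid (a point): Grey desk phone in a dock, about 75 by 85 by 155 mm high, loose; point on its axis 60 above the table. Bystander.
- jar_mid (a point): Clear sample jar, 54 across and 75 mm high, loose; point at its centre. Bystander.
- clip_box_mid (a point): Open grey plastic clip box 80 by 60 by 30 mm high, loose; point at its centre. Bystander.
Not all that is in view belongs to the job. There is more than one size of the tile; the job needs the smaller. What is shaped like the lifter but red is not meant.

How it is judged:
On the way, in this order (a step that is already met when the one before it is completed fails the run):
1. the tile is borne by the lifter alone, nearly level, its underside at least 15 mm above the warmer's plate (z of tile in the frame of warmer above 0.06 m and contact force between tile and lifter above 0.5 N and contact force between tile and warmer below 0.05 N and angle between tile's own z axis and vertical below 0.25 rad), for 0.2 s.
2. the tile rests flat on the rack's two rails, centred and square, and the lifter no longer touches it (x of tile in the frame of rack between -0.015 and 0.015 m and y of tile in the frame of rack between -0.015 and 0.015 m and z of tile in the frame of rack below 0.044 m and angle between the x axis of tile and the x axis of rack, either way round below 0.15 rad and angle between tile's own z axis and vertical below 0.06 rad and contact force between tile and rack above 0.5 N and contact force between tile and lifter below 0.05 N), for 0.2 s.
At the end, for the whole second after the job is handed in: Tile at rest flat on both rails (underside within 4 mm of their tops, tilt < 0.06 rad), centre within 15 mm of the rack's along and across, square within 0.15 rad, off the lifter; lifter at rest flat on the mat (tilt < 0.08 rad), blade middle within 40 mm of the mat's centre (x of tile in the frame of rack between -0.015 and 0.015 m and y of tile in the frame of rack between -0.015 and 0.015 m and z of tile in the frame of rack between 0.036 and 0.044 m and angle between the x axis of tile and the x axis of rack, either way round below 0.15 rad and angle between tile's own z axis and vertical below 0.06 rad and linear speed of each of tile, lifter below 0.02 m/s and contact force between tile and lifter below 0.05 N and horizontal distance between lifter_mid and mat below 0.04 m and contact force between lifter and mat above 0.5 N and angle between lifter's own z axis and vertical below 0.08 rad); the robot touches nothing.
It fails at once if the gripper's fingers touch the hot tile (contact force between the fingers and tile above 0.3 N).
It fails at once if the tile is tipped by more than 0.35 rad (angle between tile's own z axis and vertical above 0.35 rad).
It fails at once if the tile is flung or dropped (faster than 0.6 m/s, or down to less than 30 mm above the table) (linear speed of tile above 0.6 m/s or height (world z) of tile below 0.03 m).
It fails at once if the tile is rammed by the lifter (more than 40 N) (contact force between tile and lifter above 40 N).
It fails at once if the phone, jar or clip box is displaced by more than 30 mm (distance of any of phone_mid, jar_mid, clip_box_mid from where it was at the start of the episode above 0.03 m).
It also fails if it takes over 69 s, if anything falls off the work surface, if the arm or the gripper's body presses on something with over 40 N, if the wrist force passes 120 N, or if a joint passes its speed limit or range.

## Working session

There is one attempt and no reset: what is moved stays moved. The work goes in short steps, Python scripts to look and compute and a tool call to move; the robot and the scene stay as the last step left them, time stands still between calls to the robot, and variables do not carry over. Pictures are saved under pics/ and viewed, and the job is handed in when it is done.

Besides the shell and the picture viewer there is one more tool, called as name(argument=value, ...) on one line, values as JSON. jog_arm: Moves the arm, as the interface text tells. Scaled input: -1 to 1 covers 300 mm each way for a shift and 2 rad each way for a turn. Its arguments: {"type":"object","properties":{"plan":{"type":"array","items":{"type":"array","items":{"type":"number"}}},"jaw":{"type":"number"},"grip_force":{"type":"number"}},"required":["plan"]}

```bash
ls; mkdir -p pics
cat > h.py <<'E'
import sys
import numpy as np, cv2
from plant import bot, optics
from scipy.spatial.transform import Rotation as R
def cam(n,save=None):
    c=optics.read_camera(n)
    if save: cv2.imwrite(f'pics/{save}.png',cv2.cvtColor(c['image'],cv2.COLOR_RGB2BGR))
    return c
def ray(c,uv):
    uv=np.array(uv,float).reshape(-1,1,2)
    n=cv2.undistortPoints(uv,np.array(c['camera_matrix']),np.array(c['dist'])).reshape(-1,2)
    Rm,_=cv2.Rodrigues(np.array(c['rvec'],float)); t=np.array(c['tvec'],float).ravel()
    o=-Rm.T@t
    d=np.c_[n,np.ones(len(n))]@Rm
    return o,d
def onz(c,uv,z):
    o,d=ray(c,uv); s=(z-o[2])/d[:,2]
    return o+d*s[:,None]
def proj(c,P):
    return cv2.projectPoints(np.array(P,float).reshape(-1,3),np.array(c['rvec'],float),np.array(c['tvec'],float),np.array(c['camera_matrix']),np.array(c['dist']))[0].reshape(-1,2)
E
python3 - <<'E'
from h import *
import pickle
C={n:cam(n,n+'0') for n in ('scene','top','wrist')}
pickle.dump(C,open('c0.pkl','wb'))
s=bot.get_obs(); print({k:np.round(v,3) for k,v in s.items()})
E
```

```text
pics
{'t': np.float64(0.15), 'qpos': array([ 1.007,  0.246,  1.559,  0.   ,  1.339, -0.174]), 'dq': array([ 0.001, -0.002, -0.005,  0.001, -0.003, -0.001]), 'effort': array([ 2.0000e-03, -4.2999e+01, -3.2655e+01, -0.0000e+00,  4.0000e-03,
       -0.0000e+00]), 'tcp_pos': array([0.247, 0.601, 0.404]), 'orientation': array([ 0.588,  0.393, -0.394, -0.587]), 'force': array([ 0.099,  0.123, -0.641]), 'moment': array([0.016, 0.021, 0.007]), 'grip_width': np.float64(0.086)}
```

View pics/scene0.png

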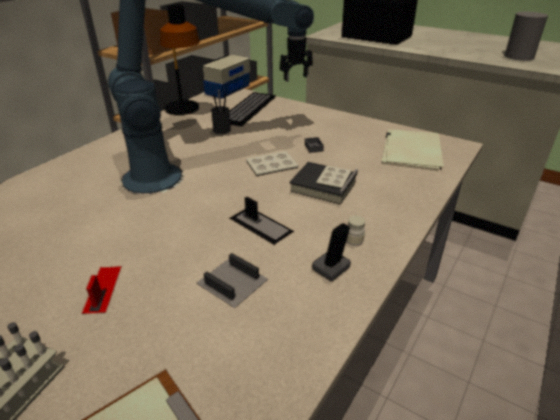

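View pics/top0.png

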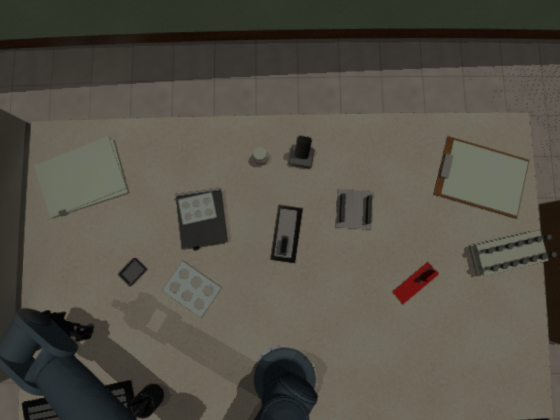

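View pics/wrist0.png

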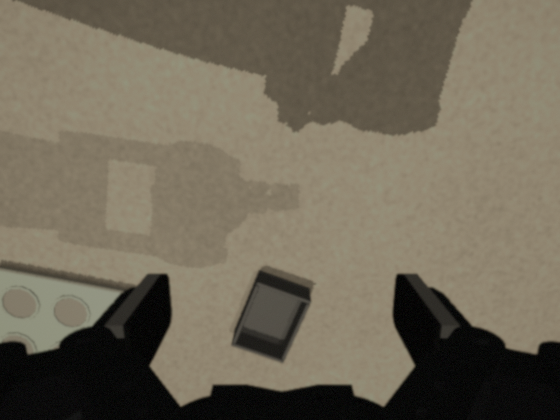

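Run:
```python
from h import *
print(R.from_quat([0.588,0.393,-0.394,-0.587]).as_matrix().round(3))
import pickle
C=pickle.load(open('c0.pkl','rb'))
for n,c in C.items(): print(n, ray(c,[[280,210]]))
```

```text
[[ 0.381 -0.    -0.925]
 [ 0.925 -0.002  0.381]
 [-0.002 -1.    -0.   ]]
scene (array([ 1.16334214, -0.89192649,  0.81536071]), array([[-0.45550651,  0.68245095, -0.57172484]]))
top (array([ 0.43570314, -0.00931152,  1.36389587]), array([[ 0.11387457,  0.01017868, -0.9935038 ]]))
wrist (array([0.18285603, 0.62746726, 0.3720807 ]), array([[ 0.2419991 , -0.10586955, -0.96453485]]))
```

Run:
```python
import cv2,numpy as np
im=cv2.imread('pics/top0.png')[120:320,100:400]
im=cv2.resize(im,None,fx=2.6,fy=2.6,interpolation=cv2.INTER_CUBIC)
im=np.clip(im.astype(float)*1.8,0,255).astype('uint8')
cv2.imwrite('pics/crop0.png',im)
```

```text
(no output)
```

View pics/crop0.png

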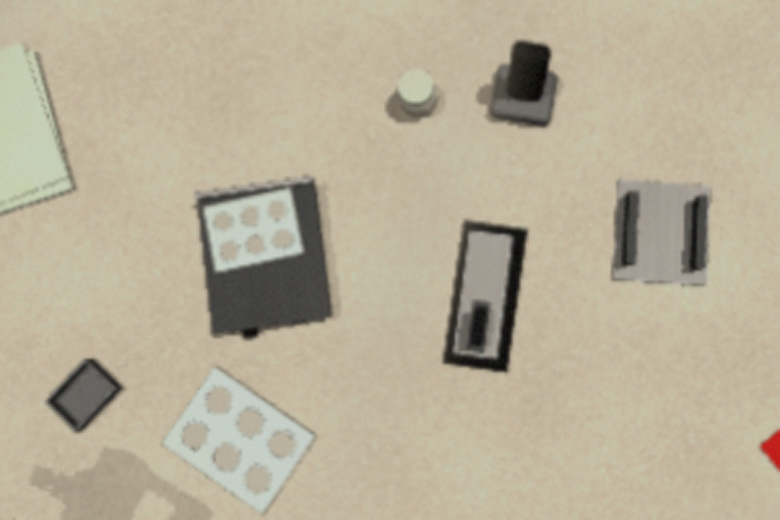

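Run:
```python
from h import *
import pickle
C=pickle.load(open('c0.pkl','rb'));c=C['top'];im=c['image']
print(c['camera_matrix'])
g=cv2.cvtColor(im,cv2.COLOR_RGB2GRAY)
for p in [(198,207),(205,235),(185,192),(290,225),(299,210),(355,205),(338,210),(370,210),(300,120),(150,230)]: print(p,im[p[1],p[0]])
def rect(mask,roi,z,name):
    x0,y0,x1,y1=roi; m=np.zeros_like(mask); m[y0:y1,x0:x1]=mask[y0:y1,x0:x1]
    cs,_=cv2.findContours(m,cv2.RETR_EXTERNAL,cv2.CHAIN_APPROX_NONE)
    k=max(cs,key=cv2.contourArea).reshape(-1,2).astype(float)
    P=onz(c,k,z)
    r=cv2.minAreaRect((P[:,:2]*1000).astype(np.float32))
    print(name,np.round(r[0],1),np.round(r[1],1),round(r[2],2),'px',k.mean(0).round(1))
    return P
g3=im.astype(int)
bright=((g>110)*255).astype('uint8'); dark=((g<70)*255).astype('uint8')
cv2.imwrite('pics/m.png',cv2.resize(np.hstack([bright[120:320,100:400],dark[120:320,100:400]]),None,fx=1.3,fy=1.3))
```

```text
[[380.0436199    0.         283.77115697]
 [  0.         380.0436199  211.79714811]
 [  0.           0.           1.        ]]
(198, 207) [105 109 103]
(205, 235) [39 37 36]
(185, 192) [99 93 83]
(290, 225) [91 88 83]
(299, 210) [12 12 11]
(355, 205) [91 88 83]
(338, 210) [48 46 44]
(370, 210) [43 41 40]
(300, 120) [108 102  89]
(150, 230) [109 105  91]
```

View pics/m.png

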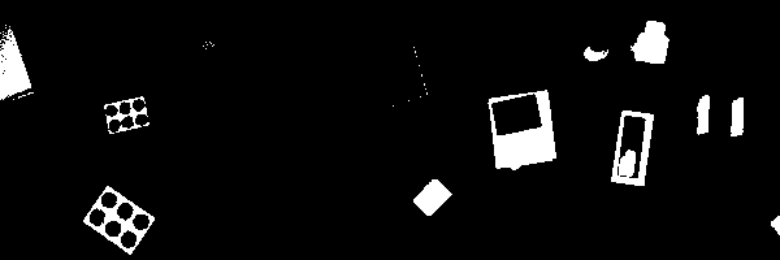

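Run:
```python
from h import *
import pickle
C=pickle.load(open('c0.pkl','rb'));c=C['top'];im=c['image']
f=4
big=cv2.resize(cv2.cvtColor(im,cv2.COLOR_RGB2GRAY),None,fx=f,fy=f,interpolation=cv2.INTER_CUBIC)
def rect(lo,hi,roi,z,name,close=0):
    x0,y0,x1,y1=[v*f for v in roi]; m=np.zeros_like(big); s=big[y0:y1,x0:x1]
    m[y0:y1,x0:x1]=((s>lo)&(s<hi))*255
    if close: m=cv2.morphologyEx(m,cv2.MORPH_OPEN,np.ones((close,close)))
    cs,_=cv2.findContours(m,cv2.RETR_EXTERNAL,cv2.CHAIN_APPROX_NONE)
    k=max(cs,key=cv2.contourArea).reshape(-1,2).astype(float)
    k=(k+.5)/f-.5
    P=onz(c,k,z)
    r=cv2.minAreaRect((P[:,:2]*1000).astype(np.float32))
    print(name,np.round(r[0],1),np.round(r[1],1),round(r[2],2),'px',k.mean(0).round(1)); print(cv2.boxPoints(r).round(0).tolist())
rect(75,300,(178,190,218,226),.055,'tile')
rect(-1,68,(170,180,235,250),.045,'warmer')
rect(-1,50,(265,200,310,268),.003,'mat')
rect(52,300,(276,204,300,263),.005,'blade(with grip)')
rect(-1,68,(333,188,346,228),.04,'railL')
rect(-1,68,(361,188,375,228),.04,'railR')
```

```text
tile [597.7 293.3] [ 90.6 120.7] 11.68 px [196.9 208.1]
[[541.0, 343.0], [566.0, 225.0], [654.0, 243.0], [630.0, 362.0]]
warmer [556.8 280.1] [199.8 166.2] 7.42 px [201.2 219.2]
[[447.0, 350.0], [468.0, 185.0], [667.0, 211.0], [645.0, 375.0]]
mat [506.9 -16.4] [ 88.6 198.6] 80.68 px [286.3 233.8]
[[402.0, -44.0], [598.0, -76.0], [612.0, 11.0], [416.0, 43.0]]
blade(with grip) [509.5 -13.4] [ 62.6 172.1] 82.02 px [285.4 232.7]
[[420.0, -32.0], [590.0, -56.0], [599.0, 6.0], [429.0, 30.0]]
railL [ 591.  -208.3] [ 32.7 108. ] 85.98 px [340.6 208.4]
[[536.0, -221.0], [644.0, -228.0], [646.0, -196.0], [538.0, -188.0]]
railR [ 584.4 -300.8] [ 32.5 108.4] 85.11 px [367.  209.9]
[[529.0, -312.0], [637.0, -322.0], [640.0, -289.0], [532.0, -280.0]]
```

```bash
cat >> h.py <<'E'
def state():
    s=bot.get_obs(); p=np.array(s['tcp_pos']); M=R.from_quat(s['orientation']).as_matrix()
    return s,p,M
def frame(yaw):
    a=np.radians(yaw); lx=np.array([np.cos(a),np.sin(a),0]); ly=np.array([-np.sin(a),np.cos(a),0])
    return np.c_[ly,[0,0,-1],-lx]
def plan(p1,yaw,step=0.04,dang=6.,n=None,pitch=0):
    s,p,M=state(); T=frame(yaw)
    d=np.array(p1)-p; w=R.from_matrix(T@M.T).as_rotvec()
    k=n or int(max(np.ceil(np.linalg.norm(d)/step),np.ceil(np.degrees(np.linalg.norm(w))/dang),1))
    rows=[]
    for i in range(k):
        Mi=R.from_rotvec(w*i/k).as_matrix()@M
        rows.append(np.r_[Mi.T@(d/k)/.3, Mi.T@(w/k)/2].round(3).tolist())
    print('t',round(float(s['t']),2),'pos',p.round(4),'yaw',np.degrees(np.arctan2(-M[1,2],-M[0,2])).round(2),'tilt lx.z',(-M[2,2]).round(4),'ly.z',M[2,0].round(4),'F',np.round(s['force'],1),'gw',round(float(s['grip_width']),4))
    print('d mm',(d*1000).round(1),'turn deg',np.degrees(w).round(2),'rows',k)
    print(str(rows).replace('], ','],\n'))
E
python3 -c "
from h import *
import pickle
C=pickle.load(open('c0.pkl','rb'));print(C['wrist']['camera_matrix'])
plan([.47,.27,.45],7)"
```

```text
[[372.41839226   0.         281.77372567]
 [  0.         372.41839226 213.26204116]
 [  0.           0.           1.        ]]
t 0.15 pos [0.2469 0.6011 0.4038] yaw -22.33 tilt lx.z -0.0003 ly.z -0.0015 F [ 0.1  0.1 -0.6] gw 0.0856
d mm [ 223.1 -331.1   46.2] turn deg [ 0.08 -0.03 29.33] rows 11
[[-0.067, -0.014, -0.101, -0.0, -0.023, -0.0],
[-0.072, -0.014, -0.097, -0.0, -0.023, -0.0],
[-0.076, -0.014, -0.094, -0.0, -0.023, -0.0],
[-0.08, -0.014, -0.09, -0.0, -0.023, -0.0],
[-0.085, -0.014, -0.086, -0.0, -0.023, -0.0],
[-0.089, -0.014, -0.082, -0.0, -0.023, -0.0],
[-0.092, -0.014, -0.078, -0.0, -0.023, -0.0],
[-0.096, -0.014, -0.074, -0.0, -0.023, -0.0],
[-0.099, -0.014, -0.069, -0.0, -0.023, -0.0],
[-0.102, -0.014, -0.065, -0.0, -0.023, -0.0],
[-0.105, -0.014, -0.06, -0.0, -0.023, -0.0]]
```

jog_arm(plan=[[-0.067,-0.014,-0.101,0,-0.023,0],[-0.072,-0.014,-0.097,0,-0.023,0],[-0.076,-0.014,-0.094,0,-0.023,0],[-0.08,-0.014,-0.09,0,-0.023,0],[-0.085,-0.014,-0.086,0,-0.023,0],[-0.089,-0.014,-0.082,0,-0.023,0],[-0.092,-0.014,-0.078,0,-0.023,0],[-0.096,-0.014,-0.074,0,-0.023,0],[-0.099,-0.014,-0.069,0,-0.023,0],[-0.102,-0.014,-0.065,0,-0.023,0],[-0.105,-0.014,-0.06,0,-0.023,0],[0,0,0,0,0,0]], jaw=-1)

```text
t: 1.15
tcp_pos: [0.4794, 0.2585, 0.4472]
orientation: [-0.461, -0.533, 0.539, 0.461]
force: [0.4, -0.1, 1.8]
grip_width: 0.0855
```

```bash
python3 -c "
from h import *
import pickle
c=cam('wrist','w1');pickle.dump(c,open('w1.pkl','wb'))
plan([.44,-.20,.45],-5)"
```

```text
t 1.2 pos [0.4782 0.2601 0.4466] yaw 8.55 tilt lx.z -0.0077 ly.z -0.0045 F [ 0.5 -0.2 -0.5] gw 0.0852
d mm [ -38.2 -460.1    3.4] turn deg [  0.27  -0.43 -13.55] rows 12
[[-0.125, -0.0, 0.029, -0.0, 0.01, -0.0],
[-0.125, -0.0, 0.027, -0.0, 0.01, -0.0],
[-0.126, -0.0, 0.025, -0.0, 0.01, -0.0],
[-0.126, -0.0, 0.022, -0.0, 0.01, -0.0],
[-0.127, -0.0, 0.02, -0.0, 0.01, -0.0],
[-0.127, -0.001, 0.017, -0.0, 0.01, -0.0],
[-0.127, -0.001, 0.015, -0.0, 0.01, -0.0],
[-0.128, -0.001, 0.012, -0.0, 0.01, -0.0],
[-0.128, -0.001, 0.01, -0.0, 0.01, -0.0],
[-0.128, -0.001, 0.007, -0.0, 0.01, -0.0],
[-0.128, -0.001, 0.004, -0.0, 0.01, -0.0],
[-0.128, -0.001, 0.002, -0.0, 0.01, -0.0]]
```

View pics/w1.png

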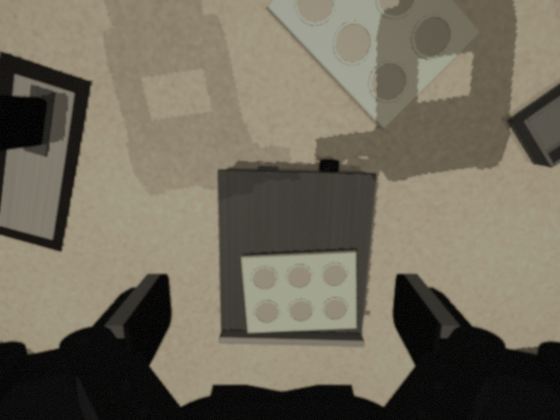

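```bash
cat >> h.py <<'E'
def quad(c,lo,hi,roi,z,name,f=4,op=0,chan=None):
    """mask in roi -> biggest contour -> 4 sides by approx + line fit -> world corners"""
    g=cv2.cvtColor(c['image'],cv2.COLOR_RGB2GRAY)
    big=cv2.resize(g,None,fx=f,fy=f,interpolation=cv2.INTER_CUBIC)
    x0,y0,x1,y1=[v*f for v in roi]; m=np.zeros_like(big); s=big[y0:y1,x0:x1].astype(int)
    m[y0:y1,x0:x1]=((s>lo)&(s<hi))*255
    if op: m=cv2.morphologyEx(m,cv2.MORPH_OPEN,np.ones((op,op),np.uint8))
    cs,_=cv2.findContours(m,cv2.RETR_EXTERNAL,cv2.CHAIN_APPROX_NONE)
    k=max(cs,key=cv2.contourArea).reshape(-1,2).astype(float)
    k=(k+.5)/f-.5
    P=onz(c,k,z)[:,:2]*1000
    r=cv2.minAreaRect(P.astype(np.float32)); B=cv2.boxPoints(r)
    cen=np.array(r[0]); L=[]
    for i in range(4):
        a,b=B[i],B[(i+1)%4]; u=(b-a)/np.linalg.norm(b-a); nn=np.array([-u[1],u[0]]); ln=np.linalg.norm(b-a)
        t=(P-a)@u; e=(P-a)@nn
        q=P[(t>.15*ln)&(t<.85*ln)&(abs(e)<6)]
        md=np.median((q-a)@nn); q=q[abs((q-a)@nn-md)<2.5]
        vx,vy,x,y=cv2.fitLine(q.astype(np.float32),cv2.DIST_HUBER,0,.01,.01).ravel()
        L.append((np.array([x,y]),np.array([vx,vy])))
    X=[]
    for i in range(4):
        (p,u),(q,v)=L[i-1],L[i]; s=np.linalg.solve(np.c_[u,-v],q-p); X.append(p+u*s[0])
    X=np.array(X); sd=[np.linalg.norm(X[(i+1)%4]-X[i]).round(1) for i in range(4)]
    an=[np.degrees(np.arctan2(*(X[(i+1)%4]-X[i])[::-1])).round(2) for i in range(4)]
    print(name,'cen',X.mean(0).round(1),'sides',sd,'ang',an,'rect',np.round(r[1],1)); print('  corners',X.round(1).tolist())
    return X
E
python3 - <<'E'
from h import *
import pickle
c=pickle.load(open('w1.pkl','rb'));g=cv2.cvtColor(c['image'],cv2.COLOR_RGB2GRAY)
print(g[155:350:1,240].tolist()); print(g[210,205:390].tolist())
quad(c,100,300,(230,240,365,338),.055,'tile')
quad(c,-1,75,(190,173,390,329),.045,'plate')
E
```

```text
[132, 132, 133, 132, 128, 114, 95, 82, 80, 83, 81, 80, 75, 65, 52, 47, 50, 56, 58, 59, 59, 59, 58, 59, 59, 59, 57, 58, 60, 59, 57, 58, 60, 59, 59, 60, 57, 60, 60, 63, 66, 67, 68, 67, 69, 67, 68, 66, 67, 67, 70, 66, 66, 67, 66, 67, 67, 66, 66, 68, 67, 66, 66, 66, 66, 67, 67, 67, 66, 67, 66, 67, 66, 66, 67, 66, 68, 66, 66, 67, 66, 66, 64, 65, 67, 67, 65, 65, 65, 65, 65, 65, 65, 65, 64, 66, 63, 64, 64, 64, 67, 75, 84, 90, 89, 87, 85, 85, 82, 79, 78, 75, 74, 72, 69, 67, 69, 67, 68, 65, 65, 67, 65, 63, 65, 64, 64, 64, 63, 63, 62, 63, 63, 63, 64, 62, 62, 61, 64, 60, 62, 61, 62, 62, 62, 63, 62, 60, 61, 63, 63, 62, 61, 61, 62, 61, 62, 63, 61, 62, 61, 61, 62, 61, 61, 63, 62, 61, 60, 61, 61, 61, 59, 55, 44, 40, 44, 45, 47, 48, 50, 56, 79, 106, 120, 122, 121, 121, 127, 140, 148, 150, 151, 151, 152]
[151, 153, 155, 156, 156, 155, 156, 153, 154, 154, 153, 149, 135, 106, 78, 68, 66, 66, 68, 69, 67, 67, 67, 65, 63, 66, 66, 65, 66, 66, 66, 66, 67, 66, 68, 67, 67, 66, 66, 66, 65, 66, 66, 66, 65, 67, 67, 65, 66, 64, 62, 63, 63, 64, 64, 65, 65, 65, 65, 65, 67, 65, 64, 64, 66, 64, 66, 65, 66, 65, 67, 67
[... 485 characters left out ...]
293.3] sides [np.float32(119.8), np.float32(89.8), np.float32(119.9), np.float32(89.9)] ang [np.float32(-78.44), np.float32(11.84), np.float32(101.53), np.float32(-168.12)] rect [ 90.4 120.5]
  corners [[538.5, 342.79998779296875], [562.5, 225.39999389648438], [650.4000244140625, 243.8000030517578], [626.5, 361.29998779296875]]
plate cen [536.8 278.9] sides [np.float32(157.1), np.float32(195.4), np.float32(197.6), np.float32(79.6)] ang [np.float32(-81.32), np.float32(7.2), np.float32(134.57), np.float32(-172.81)] rect [180.4 158.4]
  corners [[456.79998779296875, 347.8999938964844], [480.5, 192.60000610351562], [674.4000244140625, 217.10000610351562], [535.7000122070312, 357.79998779296875]]
```

jog_arm(plan=[[-0.125,0,0.029,0,0.01,0],[-0.125,0,0.027,0,0.01,0],[-0.126,0,0.025,0,0.01,0],[-0.126,0,0.022,0,0.01,0],[-0.127,0,0.02,0,0.01,0],[-0.127,0,0.017,0,0.01,0],[-0.127,0,0.015,0,0.01,0],[-0.128,0,0.012,0,0.01,0],[-0.128,0,0.01,0,0.01,0],[-0.128,0,0.007,0,0.01,0],[-0.128,0,0.004,0,0.01,0],[0,0,0,0,0,0]])

```text
t: 2.2
tcp_pos: [0.4373, -0.1658, 0.4432]
orientation: [-0.514, -0.48, 0.486, 0.519]
force: [0.5, -0.1, -0.1]
grip_width: 0.0855
```

```bash
python3 -c "
from h import *
import pickle
c=cam('wrist','w2');pickle.dump(c,open('w2.pkl','wb'))
plan([.44,-.04,.38],-8.5)"
```

```text
t 2.25 pos [ 0.4375 -0.1637  0.443 ] yaw -3.7 tilt lx.z -0.012 ly.z 0.0012 F [-0.3  0.6  0.5] gw 0.0855
d mm [  2.5 123.7 -63. ] turn deg [-0.14 -0.68 -4.8 ] rows 4
[[0.103, 0.053, 0.004, -0.002, 0.01, 0.0],
[0.103, 0.053, 0.006, -0.002, 0.01, 0.0],
[0.103, 0.053, 0.009, -0.002, 0.01, 0.0],
[0.103, 0.053, 0.011, -0.002, 0.01, 0.0]]
```

View pics/w2.png

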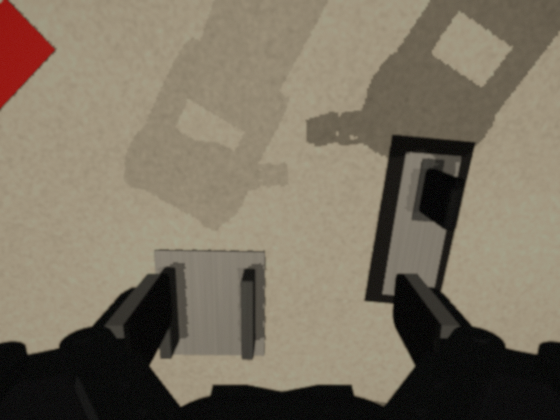

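Run:
```python
from h import *
import pickle
c=pickle.load(open('w1.pkl','rb'))
a=onz(c,[[232,v] for v in (168,171.5)],.045)*1000; print('front',a.round(1))
a=onz(c,[[232,v] for v in (337,338)],.059)*1000; print('bar front top edge',a.round(1))
a=onz(c,[[232,v] for v in (344,)],.059)*1000; print('bar back top edge',a.round(1))
c=pickle.load(open('w2.pkl','rb'));g=cv2.cvtColor(c['image'],cv2.COLOR_RGB2GRAY)
print(g[285,140:280].tolist())
print(g[300,140:280].tolist())
print(g[240:370,248].tolist())
im=cv2.resize(c['image'][230:370,140:280],None,fx=5,fy=5,interpolation=cv2.INTER_CUBIC)
cv2.imwrite('pics/rackcrop.png',np.clip(im[:,:,::-1]*1.3,0,255).astype('uint8')[:600])
c=pickle.load(open('w1.pkl','rb'))
im=cv2.resize(c['image'][155:350,210:385],None,fx=3,fy=3,interpolation=cv2.INTER_CUBIC)
cv2.imwrite('pics/wcrop.png',np.clip(im[:,:,::-1]*1.3,0,255).astype('uint8'))
```

```text
front [[473.9 205.3  45. ]
 [477.4 205.7  45. ]]
bar front top edge [[655.6 228.4  59. ]
 [656.8 228.6  59. ]]
bar back top edge [[664.3 229.5  59. ]]
[56, 52, 52, 52, 53, 53, 53, 53, 53, 52, 49, 42, 32, 21, 10, 8, 9, 11, 9, 11, 4, 13, 6, 7, 4, 9, 10, 12, 12, 13, 17, 17, 23, 23, 20, 35, 55, 72, 78, 78, 77, 78, 76, 75, 79, 93, 112, 124, 127, 127, 125, 125, 124, 127, 126, 127, 128, 129, 130, 128, 127, 126, 127, 127, 124, 124, 125, 126, 126, 126, 125, 125, 124, 126, 127, 125, 124, 126, 127, 128, 127, 127, 125, 125, 125, 126, 124, 124, 125, 124, 123, 124, 126, 126, 126, 126, 124, 120, 115, 105, 86, 70, 68, 65, 67, 67, 65, 64, 63, 64, 64, 61, 51, 41, 39, 57, 70, 75, 76, 78, 78, 78, 81, 87, 94, 110, 134, 146, 150, 151, 151, 152, 152, 152, 153, 154, 152, 153, 152, 153]
[40, 31, 21, 13, 12, 12, 10, 10, 9, 12, 10, 7, 4, 11, 10, 6, 9, 7, 6, 9, 9, 9, 11, 7, 8, 10, 3, 7, 4, 7, 10, 16, 18, 22, 18, 26, 37, 58, 72, 77, 77, 77, 77, 75, 77, 81, 99, 116, 124, 125, 125, 123, 124, 125, 125, 126, 126, 127, 127, 128, 126, 125, 125, 123, 123, 122, 123, 125, 125, 125, 124, 124, 124, 125, 125, 124, 122, 121, 124, 126, 125, 124, 125, 124, 123, 123, 123, 123, 122, 121, 121, 121, 123, 124, 124, 124, 124, 123, 119, 109, 93, 77, 67, 66, 66, 65, 64, 64, 62, 65, 65, 61, 52, 41, 39, 55, 70, 76, 78, 78, 77, 78, 78, 77, 86, 110, 137, 147, 149, 148, 148, 149, 150, 151, 151, 150, 151, 152, 153, 153]
[156, 157, 157, 157, 156, 155, 155, 154, 151, 139, 114, 98, 110, 123, 127, 127, 126, 126, 128, 126, 126, 127, 126, 125, 125, 118, 105, 87, 65, 39, 25, 25, 23, 21, 20, 21, 23, 24, 24, 26, 33, 49, 58, 63, 64, 63, 66, 63, 63, 64, 64, 64, 64, 64, 63, 64, 65, 64, 66, 65, 62, 64, 63, 64, 65, 64, 63, 62, 63, 63, 63, 64, 64, 64, 64, 64, 62, 63, 64, 64, 62, 63, 62, 63, 63, 63, 62, 63, 63, 64, 61, 61, 61, 62, 62, 61, 62, 61, 61, 62, 61, 64, 61, 62, 63, 62, 63, 62, 62, 61, 61, 61, 63, 62, 63, 62, 62, 63, 72, 95, 122, 142, 148, 150, 152, 152, 154, 154, 155, 155]
```

View pics/rackcrop.png

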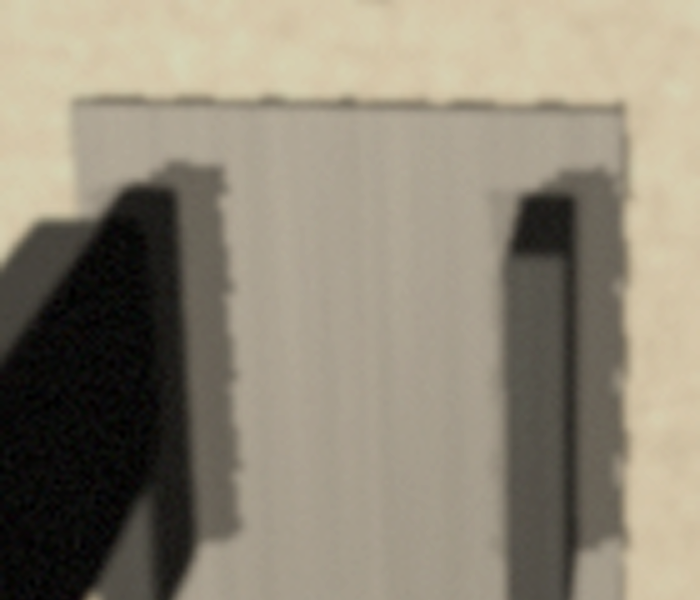

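View pics/wcrop.png

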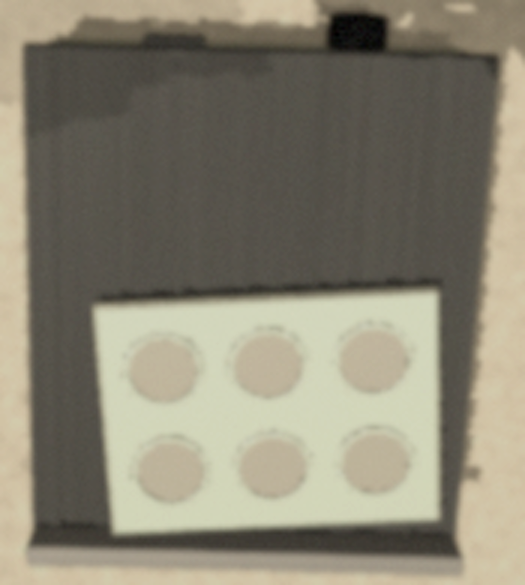

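Run:
```python
from h import *
import pickle
c=pickle.load(open('w2.pkl','rb'));g=cv2.cvtColor(c['image'],cv2.COLOR_RGB2GRAY).astype(float)
def edge(line,lo,hi,thr,rise):
    s=line[lo:hi]
    for i in range(len(s)-1):
        if (s[i]<thr<=s[i+1]) if rise else (s[i]>thr>=s[i+1]): return lo+i+(thr-s[i])/(s[i+1]-s[i])
inn=[(edge(g[r],230,250,95,False),r) for r in range(285,352,3)]
inn=[e for e in inn if e[0]]
out=[(edge(g[r],247,257,52,False),r) for r in range(285,352,3)]; out=[e for e in out if e[0]]
base=[(edge(g[r],258,275,113,True),r) for r in list(range(256,265,2))+list(range(275,352,3))]; base=[e for e in base if e[0]]
near=[(k,edge(g[:,k],244,256,125,False)) for k in range(165,258,4)]; near=[e for e in near if e[1]]
far=[(k,edge(g[:,k],345,365,100,True)) for k in range(190,236,3)]; far=[e for e in far if e[1]]
rf=[(k,edge(g[:,k],352,365,85,True)) for k in range(242,252,2)]; rf=[e for e in rf if e[1]]
rn=[(k,edge(g[:,k],275,290,45,True)) for k in range(243,252,2)]; rn=[e for e in rn if e[1]]
for n,e,z in (('railin',inn,.04),('railout',out,.04),('basey+',base,.004),('near',near,.004),('far',far,.004),('railfar',rf,.04),('railnear',rn,.04)):
    P=onz(c,e,z)[:,:2]*1000
    vx,vy,x,y=cv2.fitLine(P.astype(np.float32),cv2.DIST_HUBER,0,.01,.01).ravel()
    print(n,len(e),'ang',np.degrees(np.arctan2(vy,vx)).round(2),'pt',np.round([x,y],1))
# mat/blade
im=c['image']
quad(c,-1,60,(350,125,480,265),.003,'mat')
```

```text
railin 23 ang -4.56 pt [ 587.4 -222.3]
railout 22 ang -4.86 pt [ 582.  -208.5]
basey+ 26 ang -4.51 pt [ 573.8 -195.6]
near 24 ang 85.28 pt [ 515.5 -268.4]Traceback (most recent call last):
  File "<stdin>", line 17, in <module>
  File "h.py", line 17, in onz
    o,d=ray(c,uv); s=(z-o[2])/d[:,2]
        ~~~^^^^^^
  File "h.py", line 11, in ray
    n=cv2.undistortPoints(uv,np.array(c['camera_matrix']),np.array(c['dist'])).reshape(-1,2)
      ~~~~~~~~~~~~~~~~~~~^^^^^^^^^^^^^^^^^^^^^^^^^^^^^^^^^^^^^^^^^^^^^^^^^^^^^
cv2.error: OpenCV(4.12.0) /io/opencv/modules/calib3d/src/undistort.dispatch.cpp:347: error: (-215:Assertion failed) CV_IS_MAT(_src) && CV_IS_MAT(_dst) && (_src->rows == 1 || _src->cols == 1) && (_dst->rows == 1 || _dst->cols == 1) && _src->cols + _src->rows - 1 == _dst->rows + _dst->cols - 1 && (CV_MAT_TYPE(_src->type) == CV_32FC2 || CV_MAT_TYPE(_src->type) == CV_64FC2) && (CV_MAT_TYPE(_dst->type) == CV_32FC2 || CV_MAT_TYPE(_dst->type) == CV_64FC2) in function 'cvUndistortPointsInternal'
```

Run:
```python
from h import *
import pickle
c=pickle.load(open('w2.pkl','rb'));g=cv2.cvtColor(c['image'],cv2.COLOR_RGB2GRAY).astype(float)
u=np.array([.9968,-.0802])
def e(k,lo,hi,thr):
    s=g[lo:hi,k]
    for i in range(len(s)-1):
        if s[i]<thr<=s[i+1]: return lo+i+(thr-s[i])/(s[i+1]-s[i])
for k in (244,247,250): 
    a=e(k,275,290,45);b=e(k,352,365,110); print(k,a,b,[ (onz(c,[[k,q]],.04)[0,:2]*1000@u).round(1) for q in (a,b)])
print(g[345:375,215].tolist())
quad(c,-1,60,(350,125,480,265),.003,'mat')
c=pickle.load(open('c0.pkl','rb'))['top']
quad(c,-1,50,(265,200,310,268),.003,'mat')
```

```text
244 280.64285714285717 359.0769230769231 [np.float64(557.2), np.float64(655.3)]
247 280.7142857142857 359.41379310344826 [np.float64(557.2), np.float64(655.7)]
250 280.8333333333333 359.4642857142857 [np.float64(557.3), np.float64(655.7)]
[123.0, 124.0, 123.0, 124.0, 123.0, 123.0, 123.0, 123.0, 125.0, 128.0, 138.0, 146.0, 150.0, 151.0, 152.0, 153.0, 152.0, 151.0, 152.0, 154.0, 155.0, 155.0, 152.0, 150.0, 148.0, 148.0, 148.0, 150.0, 151.0, 151.0]
mat cen [477.9 -12.4] sides [np.float32(151.2), np.float32(87.5), np.float32(140.5), np.float32(87.5)] ang [np.float32(-9.1), np.float32(87.71), np.float32(170.64), np.float32(-99.3)] rect [ 89.3 151.1]
  corners [[398.8999938964844, -43.900001525878906], [548.2000122070312, -67.9000015258789], [551.7000122070312, 19.600000381469727], [413.0, 42.400001525878906]]
mat cen [506.8 -16.6] sides [np.float32(197.3), np.float32(86.2), np.float32(196.2), np.float32(86.4)] ang [np.float32(-9.38), np.float32(81.43), np.float32(170.53), np.float32(-99.32)] rect [ 88.6 198.6]
  corners [[402.79998779296875, -43.099998474121094], [597.4000244140625, -75.30000305175781], [610.2999877929688, 9.899999618530273], [416.79998779296875, 42.20000076293945]]
```

jog_arm(plan=[[0.1,0.05,0.004,-0.002,0.01,0],[0.1,0.05,0.006,-0.002,0.01,0],[0.1,0.05,0.009,-0.002,0.01,0],[0.1,0.05,0.011,-0.002,0.01,0],[0,0,0,0,0,0]])

```text
t: 2.67
tcp_pos: [0.4394, -0.0338, 0.3802]
orientation: [0.536, 0.463, -0.459, -0.535]
force: [-0.3, -0.4, -0.8]
grip_width: 0.0852
```

```bash
python3 -c "
from h import *
import pickle
c=cam('wrist','w3');pickle.dump(c,open('w3.pkl','wb'))
plan([.466,-.007,.30],-8.5)"
```

```text
t 2.72 pos [ 0.4399 -0.0351  0.3816] yaw -8.51 tilt lx.z 0.0068 ly.z 0.0022 F [ 0.1 -0.7  0.5] gw 0.0853
d mm [ 26.1  28.1 -81.6] turn deg [-0.07  0.41  0.01] rows 3
[[0.035, 0.091, -0.023, 0.001, -0.0, 0.0],
[0.035, 0.091, -0.024, 0.001, -0.0, 0.0],
[0.035, 0.091, -0.024, 0.001, -0.0, 0.0]]
```

View pics/w3.png

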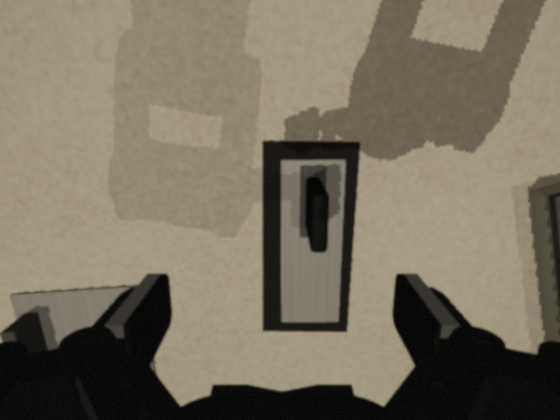

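```bash
python3 -c "
from h import *
import pickle
c=pickle.load(open('w3.pkl','rb'));g=cv2.cvtColor(c['image'],cv2.COLOR_RGB2GRAY)
print(g[300,255:360].tolist());print(g[140:190,290].tolist())
quad(c,55,300,(270,150,353,325),.005,'blade')
quad(c,-1,62,(255,135,365,335),.003,'mat')
quad(c,-1,30,(295,165,340,262),.075,'grip')
"
```

```text
[151, 152, 153, 154, 154, 153, 144, 115, 73, 38, 23, 22, 24, 24, 24, 27, 24, 25, 23, 25, 24, 24, 25, 23, 34, 65, 101, 119, 125, 123, 123, 124, 123, 123, 121, 123, 122, 122, 123, 125, 125, 124, 124, 123, 125, 125, 124, 125, 125, 125, 125, 124, 125, 126, 123, 124, 125, 125, 125, 124, 124, 123, 123, 124, 125, 124, 125, 126, 126, 125, 122, 122, 123, 123, 123, 125, 124, 123, 123, 123, 121, 123, 123, 114, 93, 57, 30, 25, 22, 24, 24, 24, 36, 74, 118, 143, 153, 155, 154, 154, 155, 155, 155, 156, 157]
[81, 52, 29, 18, 15, 13, 13, 18, 20, 24, 26, 23, 24, 26, 26, 26, 23, 23, 36, 65, 104, 125, 133, 134, 133, 133, 133, 132, 133, 132, 132, 132, 132, 130, 125, 118, 115, 115, 114, 114, 115, 113, 114, 114, 114, 114, 114, 113, 115, 114]
blade cen [506.6 -12.9] sides [np.float32(171.0), np.float32(61.6), np.float32(171.2), np.float32(61.1)] ang [np.float32(-8.6), np.float32(82.12), np.float32(171.59), np.float32(-97.69)] rect [ 62.  171.5]
  corners [[417.8999938964844, -30.5], [587.0, -56.099998474121094], [595.5, 5.0], [426.1000061035156, 30.0]]
mat cen [503.4 -15.9] sides [np.float32(197.1), np.float32(86.8), np.float32(197.0), np.float32(87.5)] ang [np.float32(-9.11), np.float32(80.91), np.float32(170.7), np.float32(-99.13)] rect [ 88.2 197.7]
  corners [[399.20001220703125, -43.400001525878906], [593.7999877929688, -74.5999984741211], [607.5, 11.199999809265137], [413.1000061035156, 43.0]]
grip cen [454.3  -8. ] sides [np.float32(58.3), np.float32(15.7), np.float32(57.4), np.float32(16.8)] ang [np.float32(-7.76), np.float32(77.63), np.float32(171.29), np.float32(-104.91)] rect [16.8 58.9]
  corners [[423.5, -11.899999618530273], [481.20001220703125, -19.799999237060547], [484.6000061035156, -4.400000095367432], [427.79998779296875, 4.300000190734863]]
```

```bash
python3 -c "
from h import *
plan([.4621,-.0064,.29],-8.4,step=.03)"
```

```text
t 2.72 pos [ 0.4399 -0.0351  0.3816] yaw -8.51 tilt lx.z 0.0068 ly.z 0.0022 F [ 0.1 -0.7  0.5] gw 0.0853
d mm [ 22.2  28.7 -91.6] turn deg [-0.07  0.41  0.11] rows 4
[[0.026, 0.076, -0.014, 0.001, -0.0, 0.0],
[0.026, 0.076, -0.014, 0.001, -0.0, 0.0],
[0.026, 0.076, -0.015, 0.001, -0.0, 0.0],
[0.026, 0.076, -0.015, 0.001, -0.0, 0.0]]
```

jog_arm(plan=[[0.026,0.076,-0.014,0.001,0,0],[0.026,0.076,-0.014,0.001,0,0],[0.026,0.076,-0.015,0.001,0,0],[0.026,0.076,-0.015,0.001,0,0],[0,0,0,0,0,0],[0,0,0,0,0,0]])

```text
t: 3.22
tcp_pos: [0.4648, -0.0009, 0.2925]
orientation: [0.535, 0.466, -0.462, -0.531]
force: [-0.2, 0.6, 1.0]
grip_width: 0.0856
```

```bash
python3 -c "
from h import *
plan([.4621,-.0064,.203],-8.4,step=.02)"
```

```text
t 3.22 pos [ 0.4648 -0.0009  0.2925] yaw -7.89 tilt lx.z 0.0085 ly.z 0.0002 F [-0.2  0.6  1. ] gw 0.0856
d mm [ -2.7  -5.5 -89.5] turn deg [ 0.06  0.49 -0.51] rows 5
[[-0.004, 0.06, 0.002, 0.001, 0.001, 0.0],
[-0.004, 0.06, 0.002, 0.001, 0.001, 0.0],
[-0.004, 0.06, 0.002, 0.001, 0.001, 0.0],
[-0.004, 0.06, 0.001, 0.001, 0.001, 0.0],
[-0.004, 0.06, 0.001, 0.001, 0.001, 0.0]]
```

jog_arm(plan=[[-0.004,0.06,0.002,0.001,0.001,0],[-0.004,0.06,0.002,0.001,0.001,0],[-0.004,0.06,0.002,0.001,0.001,0],[-0.004,0.06,0.001,0.001,0.001,0],[-0.004,0.05,0.001,0.001,0.001,0],[0,0,0,0,0,0],[0,0,0,0,0,0]])

```text
t: 3.8
tcp_pos: [0.4679, -0.0091, 0.2157]
orientation: [0.541, 0.466, -0.458, -0.529]
force: [-0.1, -0.3, 0.5]
grip_width: 0.0851
```

```bash
python3 -c "
from h import *
c=cam('wrist','w4')
for i in range(4): print(bot.get_obs()['tcp_pos'], bot.get_obs()['t'])
plan([.4621,-.0064,.203],-8.4,step=.02)"
```

```text
[ 0.46792817 -0.0090918   0.21586103] 3.85
[ 0.46792817 -0.0090918   0.21586103] 3.85
[ 0.46792817 -0.0090918   0.21586103] 3.85
[ 0.46792817 -0.0090918   0.21586103] 3.85
t 3.85 pos [ 0.4679 -0.0091  0.2159] yaw -8.4 tilt lx.z 0.0203 ly.z -0.0028 F [0.2 0.6 0.5] gw 0.0854
d mm [ -5.8   2.7 -12.9] turn deg [0.33 1.13 0.  ] rows 1
[[0.006, 0.042, 0.021, 0.01, -0.0, -0.001]]
```

View pics/w4.png

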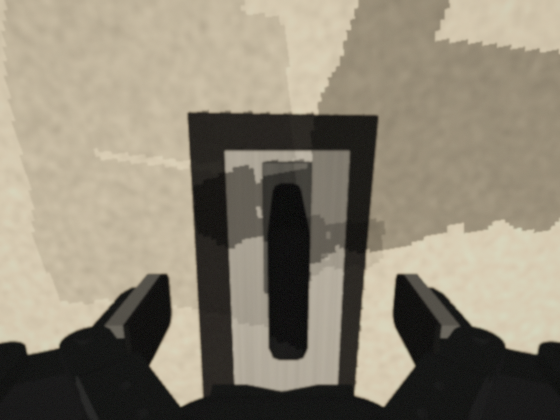

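jog_arm(plan=[[0.006,0.044,0.02,0.01,0,0],[0,0,0,0,0,0]])

```text
t: 4.02
tcp_pos: [0.4634, -0.0068, 0.2047]
orientation: [0.537, 0.462, -0.462, -0.533]
force: [-0.3, -0.4, -1.1]
grip_width: 0.0854
```

```bash
python3 -c "
from h import *
plan([.4621,-.0064,.203],-8.4,step=.02)"
```

```text
t 4.02 pos [ 0.4634 -0.0068  0.2047] yaw -8.41 tilt lx.z 0.0043 ly.z -0.0034 F [-0.3 -0.4 -1.1] gw 0.0854
d mm [-1.3  0.4 -1.7] turn deg [0.23 0.21 0.01] rows 1
[[0.001, 0.006, 0.004, 0.002, -0.0, -0.002]]
```

jog_arm(plan=[[0.001,0.006,0.004,0.002,0,-0.002],[0,0,0,0,0,0]])

```text
t: 4.18
tcp_pos: [0.4625, -0.0062, 0.2037]
orientation: [0.535, 0.463, -0.462, -0.535]
force: [-0.3, 0.8, -0.2]
grip_width: 0.0854
```

jog_arm(plan=[[0,0,0,0,0,0],[0,0,0,0,0,0],[0,0,0,0,0,0],[0,0,0,0,0,0],[0,0,0,0,0,0],[0,0,0,0,0,0],[0,0,0,0,0,0],[0,0,0,0,0,0]], jaw=1, grip_force=100)

```text
t: 4.85
tcp_pos: [0.4631, -0.0062, 0.2049]
orientation: [0.536, 0.463, -0.461, -0.534]
force: [-0.1, 0.2, -0.3]
grip_width: 0.0129
```

```bash
python3 -c "
from h import *
plan([.4621,-.0064,.29],-8.4,step=.02)"
```

```text
t 4.85 pos [ 0.4631 -0.0062  0.2049] yaw -8.36 tilt lx.z 0.0036 ly.z 0.0004 F [-0.1  0.2 -0.3] gw 0.0129
d mm [-1.  -0.2 85.1] turn deg [ 0.01  0.21 -0.04] rows 5
[[-0.0, -0.057, 0.0, 0.0, 0.0, 0.0],
[-0.0, -0.057, 0.0, 0.0, 0.0, 0.0],
[-0.0, -0.057, 0.001, 0.0, 0.0, 0.0],
[-0.0, -0.057, 0.001, 0.0, 0.0, 0.0],
[-0.0, -0.057, 0.001, 0.0, 0.0, 0.0]]
```

jog_arm(plan=[[0,-0.03,0,0,0,0],[0,-0.06,0,0,0,0],[0,-0.06,0,0,0,0],[0,-0.06,0,0,0,0],[0,-0.06,0,0,0,0],[0,-0.03,0,0,0,0],[0,0,0,0,0,0]])

```text
t: 5.43
tcp_pos: [0.4605, -0.0056, 0.2979]
orientation: [-0.533, -0.461, 0.463, 0.537]
force: [0.1, 0.2, -2.3]
grip_width: 0.0127
```

```bash
python3 -c "
from h import *
import pickle
c=cam('wrist','w5');pickle.dump(c,open('w5.pkl','wb'));c=cam('scene','s5')
plan([.385,.266,.30],7.4,step=.035)"
```

```text
t 5.53 pos [ 0.46   -0.0055  0.2959] yaw -8.36 tilt lx.z -0.009 ly.z 0.0019 F [ 0.4  0.3 -2.1] gw 0.0126
d mm [-75.  271.5   4.1] turn deg [-0.11 -0.51 15.76] rows 9
[[0.095, -0.001, 0.042, -0.0, -0.015, 0.0],
[0.097, -0.001, 0.039, -0.0, -0.015, 0.0],
[0.098, -0.001, 0.036, -0.0, -0.015, 0.0],
[0.099, -0.001, 0.033, -0.0, -0.015, 0.0],
[0.1, -0.001, 0.03, -0.0, -0.015, 0.0],
[0.101, -0.001, 0.027, -0.0, -0.015, 0.0],
[0.102, -0.001, 0.024, -0.0, -0.015, 0.0],
[0.102, -0.001, 0.021, -0.0, -0.015, 0.0],
[0.103, -0.001, 0.018, -0.0, -0.015, 0.0]]
```

View pics/w5.png

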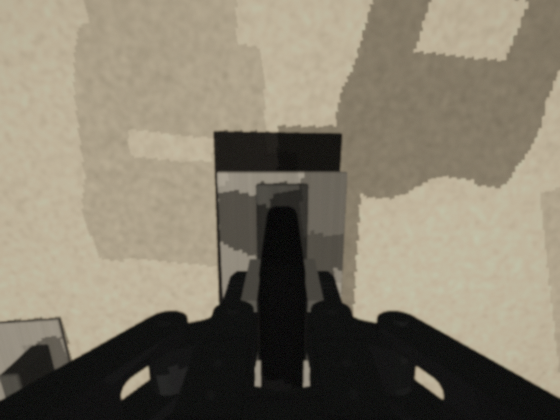

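View pics/s5.png

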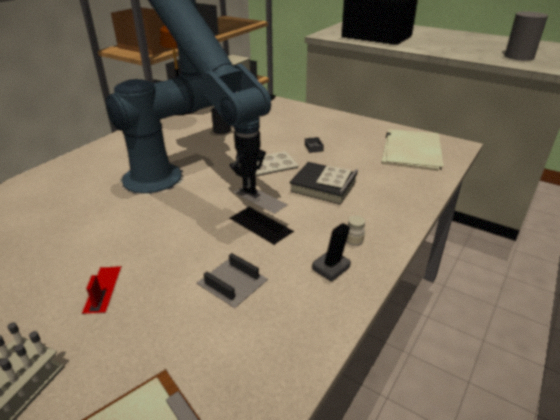

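```bash
python3 -c "
from h import *
import pickle
c=pickle.load(open('w5.pkl','rb'));s,p,M=state();print(p)
P=onz(c,[[217,172],[346.5,172]],p[2]-.1995); print(P)
m=P.mean(0)-p; print('rear rel tool: fwd',m@-M[:,2],'lat',m@M[:,0],'width',np.linalg.norm(P[0]-P[1]))
P=onz(c,[[218,200],[218,290],[346.5,200]],p[2]-.1995);print(np.degrees(np.arctan2(P[1,1]-P[0,1],P[1,0]-P[0,0])))
"
```

```text
[ 0.46000122 -0.00546835  0.29587381]
[[ 0.4149259  -0.02847797  0.09637381]
 [ 0.4235159   0.03042955  0.09637381]]
rear rel tool: fwd -0.039496126199090834 lat 6.861352719795497e-05 width 0.05953052683956335
-10.839866524139087
```

jog_arm(plan=[[0.095,0,0.042,0,-0.015,0],[0.097,0,0.039,0,-0.015,0],[0.098,0,0.036,0,-0.015,0],[0.099,0,0.033,0,-0.015,0],[0.1,0,0.03,0,-0.015,0],[0.101,0,0.027,0,-0.015,0],[0.102,0,0.024,0,-0.015,0],[0.102,0,0.021,0,-0.015,0],[0.103,0,0.018,0,-0.015,0],[0,0,0,0,0,0]])

```text
t: 6.37
tcp_pos: [0.3773, 0.2753, 0.2841]
orientation: [-0.458, -0.524, 0.539, 0.475]
force: [1.0, 0.2, -3.1]
grip_width: 0.0131
```

```bash
python3 -c "
from h import *
plan([.394,.267,.262],7.4,step=.02)"
```

```text
t 6.37 pos [0.3773 0.2753 0.2841] yaw 7.39 tilt lx.z -0.0314 ly.z 0.0037 F [ 1.   0.2 -3.1] gw 0.0131
d mm [ 16.7  -8.3 -22.1] turn deg [ 0.02 -1.81  0.02] rows 2
[[-0.017, 0.036, -0.027, -0.008, -0.0, 0.001],
[-0.017, 0.036, -0.026, -0.008, -0.0, 0.001]]
```

jog_arm(plan=[[-0.017,0.02,-0.027,-0.008,0,0.001],[-0.017,0.02,-0.027,-0.008,0,0.001],[0,0,0,0,0,0]])

```text
t: 6.62
tcp_pos: [0.3919, 0.2687, 0.2669]
orientation: [-0.464, -0.53, 0.535, 0.466]
force: [-0.7, -0.9, -2.1]
grip_width: 0.0129
```

```bash
python3 -c "
from h import *
plan([.3988,.2679,.256],7.4,step=.008)"
```

```text
t 6.62 pos [0.3919 0.2687 0.2669] yaw 7.77 tilt lx.z -0.0063 ly.z -0.0027 F [-0.7 -0.9 -2.1] gw 0.0129
d mm [  6.9  -0.8 -10.9] turn deg [ 0.2  -0.34 -0.37] rows 2
[[-0.003, 0.018, -0.011, -0.002, 0.002, -0.001],
[-0.003, 0.018, -0.011, -0.002, 0.002, -0.001]]
```

jog_arm(plan=[[-0.003,0.016,-0.011,-0.002,0.002,-0.001],[-0.003,0.016,-0.011,-0.001,0.002,-0.001],[0,0,0,0,0,0]])

```text
t: 6.87
tcp_pos: [0.398, 0.2668, 0.254]
orientation: [-0.466, -0.529, 0.532, 0.469]
force: [-0.1, 0.7, -2.3]
grip_width: 0.013
```

```bash
python3 -c "
from h import *
import pickle
c=cam('wrist','w6');pickle.dump(c,open('w6.pkl','wb'));c=cam('scene','s6');
im=cv2.resize(c['image'][130:220,210:370],None,fx=4,fy=4,interpolation=cv2.INTER_CUBIC);cv2.imwrite('pics/s6c.png',im[:,:,::-1])
plan([.3988,.2679,.248],7.4,step=.008)"
```

```text
t 6.97 pos [0.398  0.267  0.2548] yaw 7.19 tilt lx.z -0.0053 ly.z 0.0008 F [ 0.8  1.  -1.8] gw 0.0132
d mm [ 0.8  0.9 -6.8] turn deg [-0.01 -0.31  0.21] rows 1
[[0.003, 0.023, -0.003, -0.003, -0.002, 0.0]]
```

View pics/s6c.png

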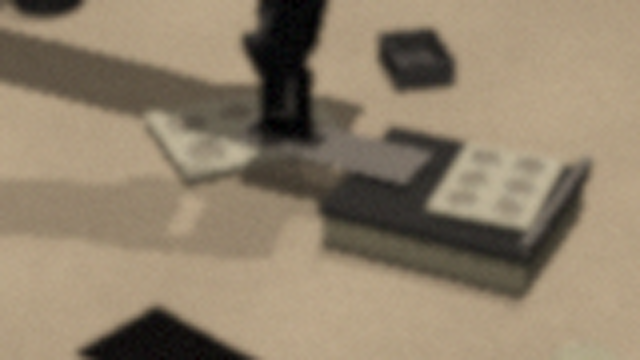

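View pics/w6.png

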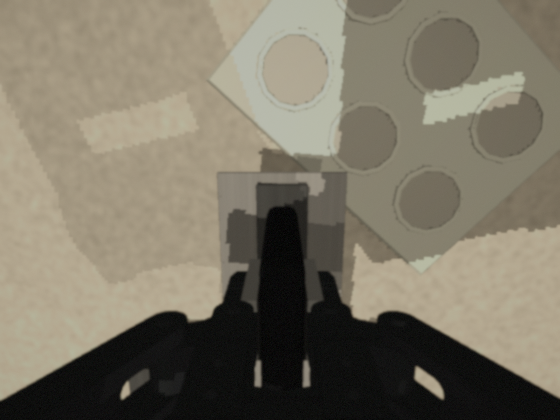

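jog_arm(plan=[[0.001,0.012,0,0,0,0],[0,0.004,0,0,0,0],[0,0,0,0,0,0]])

```text
t: 7.22
tcp_pos: [0.398, 0.2672, 0.2502]
orientation: [-0.466, -0.529, 0.531, 0.469]
force: [-0.9, 0.3, -1.3]
grip_width: 0.0129
```

jog_arm(plan=[[0,0.004,0,0,0,0],[0,0,0,0,0,0]])

```text
t: 7.38
tcp_pos: [0.398, 0.2673, 0.2491]
orientation: [-0.466, -0.53, 0.531, 0.469]
force: [0.7, 0.0, -2.5]
grip_width: 0.0128
```

```bash
python3 -c "
from h import *
plan([.3988,.2679,.2465],7.4,step=.008)"
```

```text
t 7.38 pos [0.398  0.2673 0.2491] yaw 7.17 tilt lx.z -0.0038 ly.z 0.0013 F [ 0.7  0.  -2.5] gw 0.0128
d mm [ 0.8  0.6 -2.6] turn deg [-0.05 -0.23  0.23] rows 1
[[0.002, 0.009, -0.003, -0.002, -0.002, 0.001]]
```

jog_arm(plan=[[0.001,0.004,0,0,-0.002,0],[0,0,0,0,0,0]])

```text
t: 7.55
tcp_pos: [0.398, 0.2677, 0.2481]
orientation: [-0.465, -0.531, 0.532, 0.468]
force: [-0.4, 0.1, -1.5]
grip_width: 0.0132
```

jog_arm(plan=[[0,0.004,0,0,0,0],[0,0,0,0,0,0]])

```text
t: 7.72
tcp_pos: [0.3981, 0.2679, 0.2474]
orientation: [-0.465, -0.531, 0.532, 0.467]
force: [-1.4, -0.0, 1.2]
grip_width: 0.013
```

jog_arm(plan=[[0,0.004,0,0,0,0],[0,0,0,0,0,0]])

```text
t: 7.88
tcp_pos: [0.3985, 0.2681, 0.2473]
orientation: [0.466, 0.531, -0.531, -0.467]
force: [-1.4, -0.8, 0.5]
grip_width: 0.0128
```

jog_arm(plan=[[0,0.001,-0.01,0,0,0],[0,0.001,-0.013,0,0,0],[0,0.001,-0.013,0,0,0],[0,0.001,-0.013,0,0,0],[0,0.001,-0.013,0,0,0],[0,0.001,-0.013,0,0,0]])

```text
t: 8.38
tcp_pos: [0.4227, 0.2719, 0.2469]
orientation: [0.465, 0.532, -0.531, -0.467]
force: [-3.8, -1.1, 5.4]
grip_width: 0.013
```

```bash
python3 -c "
from h import *
plan([.5139,.2828,.247],7.4,step=.008)
s,p,M=state(); u=np.array([.9917,.1288]);print('u',p[:2]@u*1000,'v',p[:2]@[-.1288,.9917]*1000)"
```

```text
t 8.38 pos [0.4227 0.2719 0.2469] yaw 7.49 tilt lx.z -0.0015 ly.z 0.0024 F [-3.8 -1.1  5.4] gw 0.013
d mm [91.2 10.9  0.1] turn deg [-0.12 -0.1  -0.09] rows 12
[[-0.0, -0.0, -0.025, -0.0, 0.0, 0.0],
[-0.0, -0.0, -0.025, -0.0, 0.0, 0.0],
[-0.0, -0.0, -0.026, -0.0, 0.0, 0.0],
[-0.0, -0.0, -0.026, -0.0, 0.0, 0.0],
[-0.0, -0.0, -0.026, -0.0, 0.0, 0.0],
[-0.0, -0.0, -0.026, -0.0, 0.0, 0.0],
[-0.0, -0.0, -0.026, -0.0, 0.0, 0.0],
[-0.0, -0.0, -0.026, -0.0, 0.0, 0.0],
[-0.0, -0.0, -0.026, -0.0, 0.0, 0.0],
[-0.0, -0.0, -0.026, -0.0, 0.0, 0.0],
[-0.0, -0.0, -0.026, -0.0, 0.0, 0.0],
[-0.0, -0.0, -0.026, -0.0, 0.0, 0.0]]
u 454.2550422229756 v 215.19462760214014
```

jog_arm(plan=[[0,0,-0.013,0,0,0],[0,0,-0.013,0,0,0],[0,0,-0.013,0,0,0],[0,0,-0.013,0,0,0],[0,0,-0.013,0,0,0],[0,0,-0.013,0,0,0]])

```text
t: 8.88
tcp_pos: [0.4478, 0.2757, 0.2473]
orientation: [-0.464, -0.53, 0.533, 0.469]
force: [-8.9, -0.3, 7.8]
grip_width: 0.0128
```

```bash
python3 -c "
from h import *
c=cam('scene','s7');
im=cv2.resize(c['image'][130:220,210:370],None,fx=4,fy=4,interpolation=cv2.INTER_CUBIC);cv2.imwrite('pics/s7c.png',im[:,:,::-1])
plan([.5139,.2828,.247],7.4,step=.008,n=1)
s,p,M=state(); u=np.array([.9917,.1288]);print('u',p[:2]@u*1000,'v',p[:2]@[-.1288,.9917]*1000)"
```

```text
t 8.93 pos [0.4485 0.2758 0.2475] yaw 7.51 tilt lx.z -0.0066 ly.z 0.0025 F [-5.3 -0.8  5. ] gw 0.0128
d mm [65.4  7.  -0.5] turn deg [-0.09 -0.39 -0.11] rows 1
[[-0.005, 0.0, -0.219, -0.003, 0.001, 0.001]]
u 480.2605114483803 v 215.7380031268288
```

View pics/s7c.png

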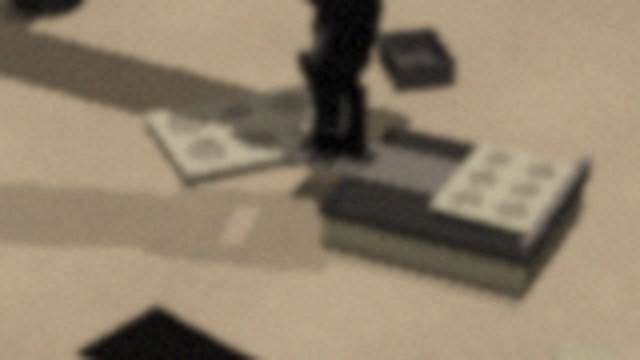

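jog_arm(plan=[[-0.001,0,-0.013,0,0,0],[-0.001,0,-0.013,0,0,0],[-0.001,0,-0.013,0,0,0],[0,0,-0.013,0,0,0],[0,0,-0.013,0,0,0],[0,0,-0.013,0,0,0],[0,0,-0.013,0,0,0]])

```text
t: 9.52
tcp_pos: [0.4757, 0.2795, 0.2486]
orientation: [-0.46, -0.527, 0.537, 0.471]
force: [-11.6, -1.8, 9.9]
grip_width: 0.0131
```

```bash
python3 -c "
from h import *
c=cam('scene','s8');
im=cv2.resize(c['image'][130:220,210:370],None,fx=4,fy=4,interpolation=cv2.INTER_CUBIC);cv2.imwrite('pics/s8c.png',im[:,:,::-1])
plan([.5139,.2828,.247],7.4,step=.008,n=1)
s,p,M=state(); u=np.array([.9917,.1288]);print('u',p[:2]@u*1000,'v',p[:2]@[-.1288,.9917]*1000)"
```

```text
t 9.57 pos [0.4763 0.2796 0.2488] yaw 7.58 tilt lx.z -0.0192 ly.z 0.0024 F [-7.9 -1.2  7.3] gw 0.0124
d mm [37.6  3.2 -1.8] turn deg [ 0.01 -1.11 -0.18] rows 1
[[-0.006, 0.004, -0.126, -0.01, 0.002, 0.001]]
u 508.3519752004797 v 215.9528288719054
```

View pics/s8c.png

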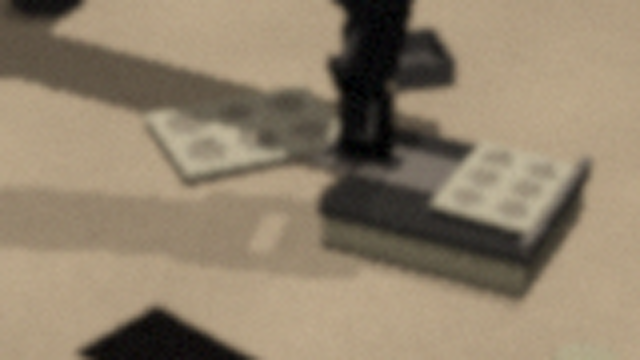

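jog_arm(plan=[[-0.001,0,-0.012,-0.003,0,0],[-0.001,0,-0.012,-0.003,0,0],[0,0,-0.012,-0.003,0,0],[0,0,-0.012,-0.003,0,0]])

```text
t: 9.9
tcp_pos: [0.4892, 0.2812, 0.2475]
orientation: [-0.463, -0.53, 0.534, 0.468]
force: [-9.3, -1.9, 7.0]
grip_width: 0.0128
```

```bash
python3 -c "
from h import *
plan([.5139,.2828,.247],7.4,step=.008,n=1)
s,p,M=state(); u=np.array([.9917,.1288]);print('u',p[:2]@u*1000,'v',p[:2]@[-.1288,.9917]*1000)"
```

```text
t 9.9 pos [0.4892 0.2812 0.2475] yaw 7.62 tilt lx.z -0.0079 ly.z 0.0017 F [-9.3 -1.9  7. ] gw 0.0128
d mm [24.7  1.6 -0.5] turn deg [-0.04 -0.46 -0.22] rows 1
[[-0.006, 0.001, -0.082, -0.004, 0.002, 0.001]]
u 521.3911202472839 v 215.87676034169792
```

jog_arm(plan=[[-0.001,0,-0.012,-0.002,0,0],[-0.001,0,-0.013,-0.002,0,0],[-0.001,0,-0.013,-0.002,0,0],[0,0,-0.013,-0.002,0,0],[0,0,-0.012,-0.002,0,0]])

```text
t: 10.32
tcp_pos: [0.5065, 0.2835, 0.247]
orientation: [-0.464, -0.532, 0.533, 0.467]
force: [-9.2, -1.3, 7.4]
grip_width: 0.0127
```

```bash
python3 -c "
from h import *
c=cam('scene','s9');
im=cv2.resize(c['image'][130:220,210:370],None,fx=4,fy=4,interpolation=cv2.INTER_CUBIC);cv2.imwrite('pics/s9c.png',im[:,:,::-1])
c=cam('wrist','w9')
plan([.5139,.2828,.247],7.4,step=.008,n=1)
s,p,M=state(); u=np.array([.9917,.1288]);print('u',p[:2]@u*1000,'v',p[:2]@[-.1288,.9917]*1000)"
```

```text
t 10.42 pos [0.5069 0.2835 0.247 ] yaw 7.68 tilt lx.z -0.0022 ly.z 0.0014 F [-6.3 -1.   4.8] gw 0.0129
d mm [ 7.  -0.7  0. ] turn deg [-0.07 -0.14 -0.27] rows 1
[[-0.005, -0.0, -0.023, -0.001, 0.002, 0.001]]
u 539.2488397495994 v 215.87290825906078
```

View pics/s9c.png

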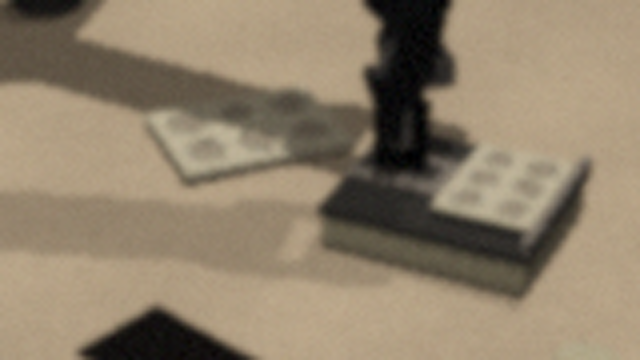

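View pics/w9.png

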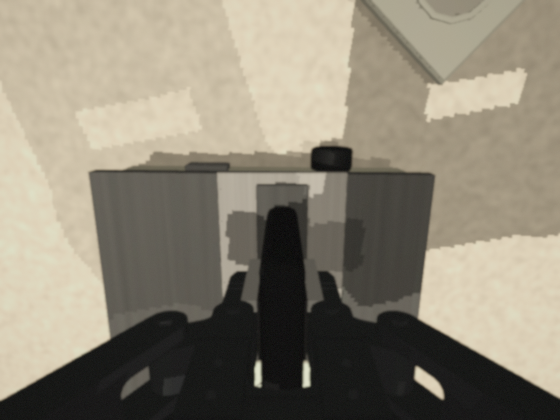

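jog_arm(plan=[[-0.001,0,-0.012,-0.002,0.001,0],[-0.001,0,-0.01,-0.002,0.001,0],[0,0,0,-0.001,0,0]])

```text
t: 10.67
tcp_pos: [0.513, 0.2842, 0.2469]
orientation: [0.466, 0.532, -0.531, -0.467]
force: [-3.8, -1.0, 4.0]
grip_width: 0.0129
```

jog_arm(plan=[[0,-0.004,0,-0.003,0,0],[0,-0.006,0.002,-0.003,0,0],[0,-0.008,0.002,0,0,0],[0,-0.008,0,0,0,0],[0,0,0,0,0,0]])

```text
t: 11.08
tcp_pos: [0.511, 0.2831, 0.2506]
orientation: [0.468, 0.533, -0.53, -0.465]
force: [0.2, 0.3, -3.5]
grip_width: 0.0128
```

```bash
python3 -c "
from h import *
c=cam('scene','s10');
im=cv2.resize(c['image'][130:220,210:370],None,fx=4,fy=4,interpolation=cv2.INTER_CUBIC);cv2.imwrite('pics/s10c.png',im[:,:,::-1])
plan([.5139,.2828,.28],7.4,step=.008,n=1)
s,p,M=state(); u=np.array([.9917,.1288]);print('u',p[:2]@u*1000,'v',p[:2]@[-.1288,.9917]*1000)"
```

```text
t 11.13 pos [0.5108 0.283  0.2503] yaw 7.42 tilt lx.z 0.0053 ly.z -0.0001 F [ 0.2 -0.8 -4.5] gw 0.0129
d mm [ 3.1 -0.2 29.7] turn deg [-0.03  0.3  -0.02] rows 1
[[-0.002, -0.099, -0.011, 0.003, 0.0, -0.0]]
u 543.0496028115025 v 214.87354878257332
```

View pics/s10c.png

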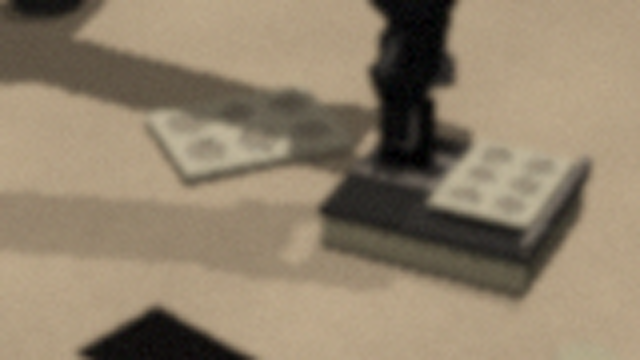

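jog_arm(plan=[[0,-0.012,0,0,0,0],[0,-0.014,0,0,0,0],[0,-0.016,0,0,0,0],[0,-0.016,0,0,0,0],[0,-0.016,0,0,0,0],[0,-0.016,0,0,0,0]])

```text
t: 11.63
tcp_pos: [0.5104, 0.2827, 0.2785]
orientation: [0.468, 0.532, -0.531, -0.466]
force: [-0.0, -0.7, -4.2]
grip_width: 0.0128
```

```bash
python3 -c "
from h import *
plan([.511,.283,.30],7.4,step=.008,n=1)"
```

```text
t 11.63 pos [0.5104 0.2827 0.2785] yaw 7.4 tilt lx.z 0.003 ly.z -0.0005 F [-0.  -0.7 -4.2] gw 0.0128
d mm [ 0.6  0.3 21.5] turn deg [ 0.01  0.18 -0.  ] rows 1
[[0.001, -0.072, -0.002, 0.002, 0.0, -0.0]]
```

jog_arm(plan=[[0,-0.016,0,0,0,0],[0,-0.016,0,0,0,0],[0,-0.016,0,0,0,0],[0,-0.012,0,0,0,0],[0,-0.006,0,0,0,0],[0,0,0,0,0,0],[0,0,0,0,0,0]])

```text
t: 12.22
tcp_pos: [0.5108, 0.2829, 0.3033]
orientation: [0.468, 0.533, -0.529, -0.465]
force: [-0.3, 0.5, -4.0]
grip_width: 0.0125
```

```bash
python3 -c "
from h import *
import pickle
c=cam('top','t11');pickle.dump(c,open('t11.pkl','wb'))
im=cv2.resize(c['image'][150:300,150:300],None,fx=4,fy=4,interpolation=cv2.INTER_CUBIC);cv2.imwrite('pics/t11c.png',np.clip(im[:,:,::-1]*1.6,0,255).astype('uint8'))
plan([.42,.20,.32],3,step=.008)"
```

```text
t 12.27 pos [0.5108 0.2829 0.3031] yaw 7.41 tilt lx.z 0.0073 ly.z 0.0002 F [ 0.1  0.  -4.5] gw 0.0129
d mm [-90.8 -82.9  16.9] turn deg [-0.05  0.42 -4.41] rows 16
[[-0.015, -0.004, 0.021, 0.0, 0.002, 0.0],
[-0.015, -0.004, 0.021, 0.0, 0.002, 0.0],
[-0.015, -0.004, 0.021, 0.0, 0.002, 0.0],
[-0.015, -0.004, 0.021, 0.0, 0.002, 0.0],
[-0.015, -0.004, 0.021, 0.0, 0.002, 0.0],
[-0.015, -0.004, 0.021, 0.0, 0.002, 0.0],
[-0.015, -0.004, 0.021, 0.0, 0.002, 0.0],
[-0.015, -0.004, 0.02, 0.0, 0.002, 0.0],
[-0.015, -0.004, 0.02, 0.0, 0.002, 0.0],
[-0.016, -0.004, 0.02, 0.0, 0.002, 0.0],
[-0.016, -0.004, 0.02, 0.0, 0.002, 0.0],
[-0.016, -0.004, 0.02, 0.0, 0.002, 0.0],
[-0.016, -0.004, 0.02, 0.0, 0.002, 0.0],
[-0.016, -0.004, 0.02, 0.0, 0.002, 0.0],
[-0.016, -0.004, 0.02, 0.0, 0.002, 0.0],
[-0.016, -0.004, 0.02, 0.0, 0.002, 0.0]]
```

View pics/t11c.png

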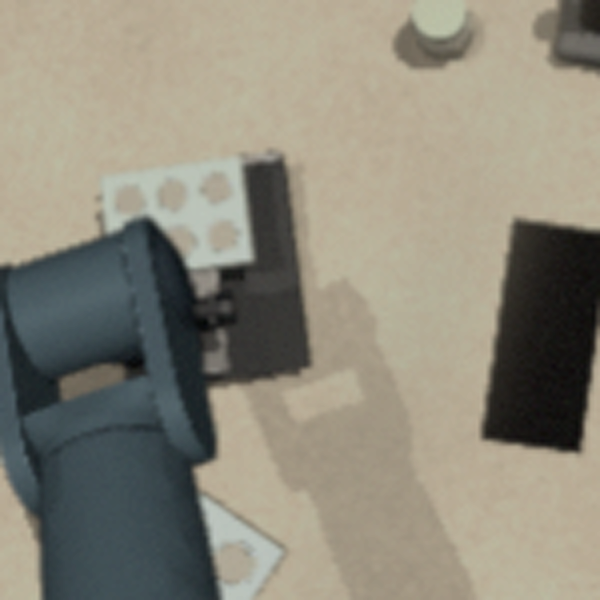

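```bash
python3 -c "
from h import *
plan([.44,.04,.305],1,step=.008)" | awk 'NR<4||NR%6==0'
```

```text
t 12.27 pos [0.5108 0.2829 0.3031] yaw 7.41 tilt lx.z 0.0073 ly.z 0.0002 F [ 0.1  0.  -4.5] gw 0.0129
d mm [ -70.8 -242.9    1.9] turn deg [-0.04  0.42 -6.41] rows 32
[[-0.024, -0.0, 0.011, 0.0, 0.002, 0.0],
[-0.024, -0.0, 0.01, 0.0, 0.002, 0.0],
[-0.024, -0.0, 0.01, 0.0, 0.002, 0.0],
[-0.025, -0.0, 0.009, 0.0, 0.002, 0.0],
[-0.025, -0.0, 0.009, 0.0, 0.002, 0.0],
[-0.025, -0.0, 0.008, 0.0, 0.002, 0.0],
```

jog_arm(plan=[[-0.006,0,0.003,0,0,0],[-0.012,0,0.006,0,0.001,0],[-0.018,0,0.009,0,0.002,0],[-0.024,0,0.011,0,0.002,0],[-0.024,0,0.011,0,0.002,0],[-0.024,0,0.01,0,0.002,0],[-0.024,0,0.01,0,0.002,0],[-0.024,0,0.01,0,0.002,0],[-0.024,0,0.01,0,0.002,0],[-0.024,0,0.01,0,0.002,0]])

```text
t: 13.1
tcp_pos: [0.4881, 0.2126, 0.3013]
orientation: [0.478, 0.523, -0.522, -0.475]
force: [-1.4, -0.7, -4.2]
grip_width: 0.0127
```

```bash
python3 -c "
from h import *
plan([.44,.04,.305],1,step=.008)" | awk 'NR<4||NR%6==0'
```

```text
t 13.1 pos [0.4881 0.2126 0.3013] yaw 5.29 tilt lx.z 0.0043 ly.z -0.0006 F [-1.4 -0.7 -4.2] gw 0.0127
d mm [ -48.1 -172.6    3.7] turn deg [ 0.02  0.25 -4.29] rows 23
[[-0.024, -0.001, 0.009, 0.0, 0.002, -0.0],
[-0.024, -0.001, 0.009, 0.0, 0.002, -0.0],
[-0.025, -0.001, 0.009, 0.0, 0.002, -0.0],
[-0.025, -0.001, 0.008, 0.0, 0.002, -0.0],
[-0.025, -0.001, 0.008, 0.0, 0.002, -0.0],
```

jog_arm(plan=[[-0.024,-0.001,0.009,0,0.002,0],[-0.024,-0.001,0.009,0,0.002,0],[-0.024,-0.001,0.009,0,0.002,0],[-0.024,-0.001,0.009,0,0.002,0],[-0.024,-0.001,0.009,0,0.002,0],[-0.025,-0.001,0.009,0,0.002,0],[-0.025,-0.001,0.009,0,0.002,0],[-0.025,-0.001,0.008,0,0.002,0],[-0.025,-0.001,0.008,0,0.002,0],[-0.025,-0.001,0.008,0,0.002,0],[-0.025,-0.001,0.008,0,0.002,0],[-0.025,-0.001,0.008,0,0.002,0]])

```text
t: 14.1
tcp_pos: [0.4603, 0.1121, 0.3057]
orientation: [0.492, 0.511, -0.508, -0.489]
force: [-0.5, 0.1, -3.8]
grip_width: 0.0128
```

```bash
python3 -c "
from h import *
plan([.44,-.05,.305],-1,step=.008)" | awk 'NR<4||NR%6==0'
```

```text
t 14.1 pos [0.4603 0.1121 0.3057] yaw 2.22 tilt lx.z 0.0054 ly.z -0.0007 F [-0.5  0.1 -3.8] gw 0.0128
d mm [ -20.3 -162.1   -0.7] turn deg [ 0.03  0.31 -3.22] rows 21
[[-0.026, 0.0, 0.004, 0.0, 0.001, -0.0],
[-0.026, 0.0, 0.004, 0.0, 0.001, -0.0],
[-0.026, 0.0, 0.004, 0.0, 0.001, -0.0],
[-0.026, 0.0, 0.003, 0.0, 0.001, -0.0],
```

jog_arm(plan=[[-0.026,0,0.004,0,0.001,0],[-0.026,0,0.004,0,0.001,0],[-0.026,0,0.004,0,0.001,0],[-0.026,0,0.004,0,0.001,0],[-0.026,0,0.004,0,0.001,0],[-0.026,0,0.004,0,0.001,0],[-0.026,0,0.004,0,0.001,0],[-0.026,0,0.003,0,0.001,0],[-0.026,0,0.003,0,0.001,0],[-0.026,0,0.003,0,0.001,0],[-0.026,0,0.003,0,0.001,0],[-0.026,0,0.003,0,0.001,0]])

```text
t: 15.1
tcp_pos: [0.4484, 0.0077, 0.3059]
orientation: [0.499, 0.504, -0.502, -0.495]
force: [0.9, -0.5, -3.7]
grip_width: 0.0128
```

```bash
python3 -c "
from h import *
plan([.445,-.17,.305],-4,step=.008)" | awk 'NR<4||NR%6==0'
```

```text
t 15.1 pos [0.4484 0.0077 0.3059] yaw 0.69 tilt lx.z 0.0061 ly.z -0.001 F [ 0.9 -0.5 -3.7] gw 0.0128
d mm [  -3.4 -177.7   -0.9] turn deg [ 0.07  0.35 -4.69] rows 23
[[-0.026, 0.0, 0.001, 0.0, 0.002, -0.0],
[-0.026, 0.0, 0.001, 0.0, 0.002, -0.0],
[-0.026, 0.0, -0.0, 0.0, 0.002, -0.0],
[-0.026, 0.0, -0.001, 0.0, 0.002, -0.0],
[-0.026, 0.0, -0.001, 0.0, 0.002, -0.0],
```

jog_arm(plan=[[-0.026,0,0.001,0,0.002,0],[-0.026,0,0.001,0,0.002,0],[-0.026,0,0.001,0,0.002,0],[-0.026,0,0,0,0.002,0],[-0.026,0,0,0,0.002,0],[-0.026,0,0,0,0.002,0],[-0.026,0,0,0,0.002,0],[-0.026,0,0,0,0.002,0],[-0.026,0,0,0,0.002,0],[-0.026,0,0,0,0.002,0],[-0.026,0,0,0,0.002,0],[-0.026,0,0,0,0.002,0]])

```text
t: 16.1
tcp_pos: [0.4459, -0.0964, 0.306]
orientation: [0.512, 0.491, -0.488, -0.508]
force: [-0.2, -0.4, -4.4]
grip_width: 0.0129
```

```bash
python3 -c "
from h import *
plan([.48,-.25,.305],-4.6,step=.008)" | awk 'NR<4||NR%6==0'
```

```text
t 16.1 pos [ 0.4459 -0.0964  0.306 ] yaw -2.36 tilt lx.z 0.0064 ly.z -0.0011 F [-0.2 -0.4 -4.4] gw 0.0129
d mm [  34.1 -153.6   -1. ] turn deg [ 0.08  0.36 -2.24] rows 20
[[-0.025, 0.0, -0.007, 0.0, 0.001, -0.0],
[-0.025, 0.0, -0.007, 0.0, 0.001, -0.0],
[-0.025, 0.0, -0.007, 0.0, 0.001, -0.0],
[-0.025, 0.0, -0.007, 0.0, 0.001, -0.0],
```

jog_arm(plan=[[-0.025,0,-0.005,0,0.001,0],[-0.025,0,-0.007,0,0.001,0],[-0.025,0,-0.007,0,0.001,0],[-0.025,0,-0.007,0,0.001,0],[-0.025,0,-0.007,0,0.001,0],[-0.025,0,-0.007,0,0.001,0],[-0.025,0,-0.007,0,0.001,0],[-0.025,0,-0.007,0,0.001,0],[-0.025,0,-0.007,0,0.001,0],[-0.025,0,-0.007,0,0.001,0],[-0.025,0,-0.007,0,0.001,0],[-0.025,0,-0.007,0,0.001,0]])

```text
t: 17.1
tcp_pos: [0.4676, -0.198, 0.306]
orientation: [0.519, 0.484, -0.481, -0.515]
force: [-0.1, 0.7, -3.8]
grip_width: 0.0129
```

jog_arm(plan=[[-0.025,0,-0.007,0,0.001,0],[-0.025,0,-0.007,0,0.001,0],[-0.02,0,-0.006,0,0.001,0],[-0.015,0,-0.005,0,0.001,0],[-0.01,0,-0.003,0,0,0],[-0.005,0,0,0,0,0],[0,0,0,0,0,0],[0,0,0,0,0,0]])

```text
t: 17.77
tcp_pos: [0.4748, -0.2336, 0.306]
orientation: [0.521, 0.481, -0.479, -0.517]
force: [0.0, 0.5, -4.8]
grip_width: 0.0133
```

```bash
python3 -c "
from h import *
import pickle
c=cam('top','t17');pickle.dump(c,open('t17.pkl','wb'));d=cam('scene','s17');pickle.dump(d,open('s17.pkl','wb'))
im=cv2.resize(c['image'][150:290,280:430],None,fx=4,fy=4,interpolation=cv2.INTER_CUBIC);cv2.imwrite('pics/t17c.png',np.clip(im[:,:,::-1]*1.6,0,255).astype('uint8'))
plan([.4952,-.2551,.30],-4.6,step=.008)" | awk 'NR<4||NR%6==0'
```

```text
t 17.87 pos [ 0.4747 -0.2334  0.306 ] yaw -4.48 tilt lx.z 0.0062 ly.z -0.0008 F [-0.4 -1.  -3.6] gw 0.0128
d mm [ 20.5 -21.7  -6. ] turn deg [ 0.07  0.35 -0.12] rows 4
[[-0.017, 0.005, -0.018, 0.001, 0.0, -0.0],
[-0.017, 0.005, -0.018, 0.001, 0.0, -0.0]]
```

View pics/t17c.png

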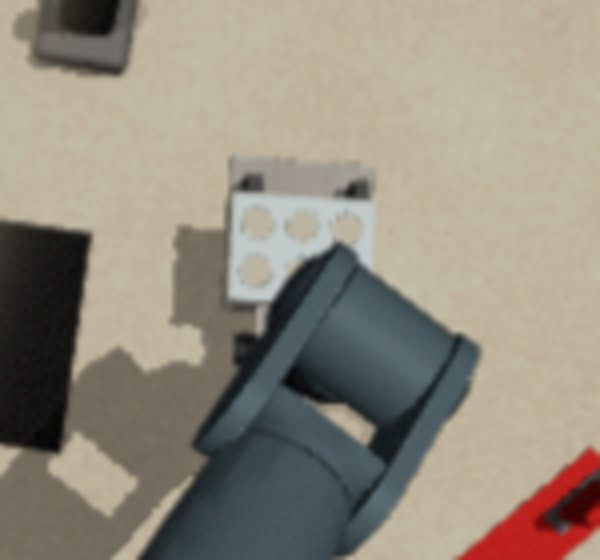

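View pics/s17.png

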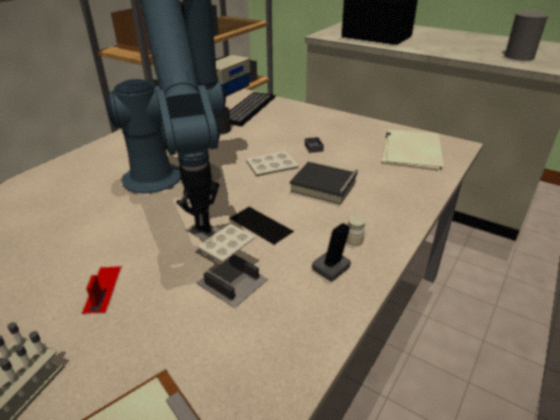

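Run:
```python
from h import *
import pickle
c=pickle.load(open('t17.pkl','rb'));g=cv2.cvtColor(c['image'],cv2.COLOR_RGB2GRAY).astype(float)
print(g[190:206,346].tolist(),g[190:206,360].tolist()); print(g[212,330:350].tolist()); print(g[200,365:380].tolist())
def cross(s,lo,thr):
    for i in range(len(s)-1):
        if s[i]<thr<=s[i+1]: return lo+i+(thr-s[i])/(s[i+1]-s[i])
```

```text
[99.0, 96.0, 95.0, 92.0, 89.0, 88.0, 86.0, 89.0, 106.0, 120.0, 124.0, 121.0, 111.0, 110.0, 112.0, 113.0] [106.0, 99.0, 98.0, 97.0, 97.0, 97.0, 97.0, 97.0, 99.0, 112.0, 122.0, 125.0, 124.0, 123.0, 124.0, 123.0]
[70.0, 69.0, 68.0, 68.0, 68.0, 67.0, 62.0, 89.0, 116.0, 124.0, 125.0, 125.0, 123.0, 124.0, 123.0, 125.0, 125.0, 125.0, 124.0, 124.0]
[114.0, 109.0, 107.0, 107.0, 106.0, 108.0, 107.0, 108.0, 115.0, 114.0, 113.0, 114.0, 115.0, 117.0, 116.0]
```

Run:
```python
from h import *
import pickle
c=pickle.load(open('t17.pkl','rb'));g=cv2.cvtColor(c['image'],cv2.COLOR_RGB2GRAY).astype(float)
def cross(s,lo):
    s=np.array(s); i=np.argmax(np.diff(s)); base=s[max(i-2,0)]; top=s[i+1:i+4].max(); thr=(base+top)/2
    for j in range(max(i-2,0),i+3):
        if s[j]<thr<=s[j+1]: return lo+j+(thr-s[j])/(s[j+1]-s[j])
F=[(k,cross(g[193:203,k],193)) for k in list(range(348,352))+list(range(357,362))+list(range(365,370))]
L=[(cross(g[r,332:344],332),r) for r in range(202,222,2)]
s,p,M=state(); z=p[2]-.1895+.0006
P=[]
for n,e in (('front',F),('left',L)):
    e=[q for q in e if q[0] is not None and q[1] is not None]
    W=onz(c,e,z)[:,:2]*1000
    vx,vy,x,y=cv2.fitLine(W.astype(np.float32),cv2.DIST_HUBER,0,.01,.01).ravel()
    print(n,np.degrees(np.arctan2(vy,vx)),x,y,len(e)); P.append(np.array([x,y]))
lx=-M[:2,2];ly=M[:2,0]
print('front ahead of grip',(P[0]-p[:2]*1000)@lx,'left edge lat',(P[1]-p[:2]*1000)@ly)
```

```text
front 85.71431 611.0244 -260.83896 14
left -8.002579 572.06946 -186.06766 10
front ahead of grip 138.01157078255395 left edge lat 54.785513298872196
```

Run:
```python
from h import *
import pickle
s,p,M=state(); lx=-M[:,2];ly=M[:,0]
ims=[]
for n,(x0,y0,w,h) in (('t17',(325,185,60,50)),('s17',(190,215,70,60))):
    c=pickle.load(open(n+'.pkl','rb'))
    f=6
    im=cv2.resize(c['image'][y0:y0+h,x0:x0+w],None,fx=f,fy=f,interpolation=cv2.INTER_CUBIC)[:,:,::-1].copy()
    im=np.clip(im*1.5,0,255).astype('uint8')
    for lat,col in ((-.0006,(0,0,255)),(-.005,(0,255,0))):
        o=p+lx*.0925+ly*lat; o[2]=p[2]-.1895
        C=[o+lx*a*.045+ly*b*.06 for a,b in ((1,1),(1,-1),(-1,-1),(-1,1))]
        q=((proj(c,C)-[x0,y0]+.5)*f).astype(int)
        cv2.polylines(im,[q.reshape(-1,1,2)],True,col,1)
    ims.append(cv2.resize(im,(400,350)))
cv2.imwrite('pics/chk.png',np.hstack(ims))
```

```text
(no output)
```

View pics/chk.png

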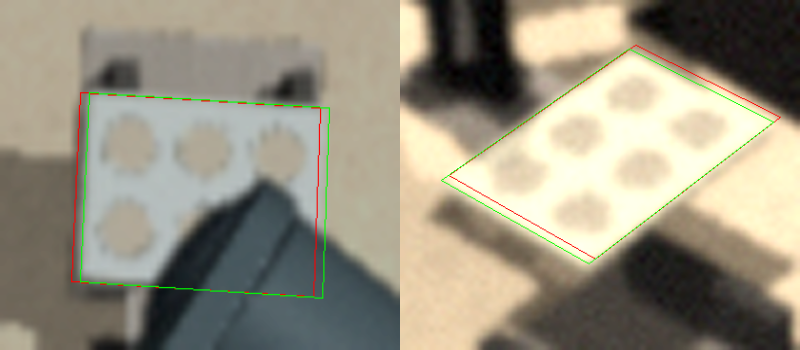

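```bash
python3 -c "
from h import *
plan([.4949,-.2523,.30],-4.6,step=.006)" | awk 'NR<4||NR%6==0'
```

```text
t 17.87 pos [ 0.4747 -0.2334  0.306 ] yaw -4.48 tilt lx.z 0.0062 ly.z -0.0008 F [-0.4 -1.  -3.6] gw 0.0128
d mm [ 20.2 -18.9  -6. ] turn deg [ 0.07  0.35 -0.12] rows 5
[[-0.012, 0.004, -0.014, 0.001, 0.0, -0.0],
[-0.011, 0.004, -0.014, 0.001, 0.0, -0.0],
```

jog_arm(plan=[[-0.006,0.002,-0.007,0,0,0],[-0.012,0.004,-0.014,0.001,0,0],[-0.012,0.004,-0.014,0.001,0,0],[-0.012,0.004,-0.014,0.001,0,0],[-0.01,0.004,-0.012,0,0,0],[-0.005,0.002,-0.008,0,0,0],[0,0,0,0,0,0],[0,0,0,0,0,0]])

```text
t: 18.53
tcp_pos: [0.4966, -0.2536, 0.2991]
orientation: [0.519, 0.48, -0.481, -0.519]
force: [0.3, 0.0, -3.9]
grip_width: 0.0126
```

```bash
python3 -c "
from h import *
plan([.4949,-.2523,.255],-4.6,step=.006)" | awk 'NR<4||NR%6==0'
```

```text
t 18.53 pos [ 0.4966 -0.2536  0.2991] yaw -4.42 tilt lx.z -0.0004 ly.z -0.0007 F [ 0.3  0.  -3.9] gw 0.0126
d mm [ -1.7   1.3 -44.1] turn deg [ 0.04 -0.03 -0.18] rows 8
[[0.0, 0.018, 0.001, -0.0, 0.0, -0.0],
[0.0, 0.018, 0.001, -0.0, 0.0, -0.0],
```

jog_arm(plan=[[0.001,0.008,0.001,0,0,0],[0.001,0.014,0.001,0,0,0],[0.001,0.018,0.001,0,0,0],[0.001,0.018,0.001,0,0.001,0],[0,0.018,0.001,0,0,0],[0,0.018,0,0,0,0],[0,0.016,0,0,0,0],[0,0.012,0,0,0,0],[0,0.006,0,0,0,0],[0,0,0,0,0,0],[0,0,0,0,0,0]])

```text
t: 19.45
tcp_pos: [0.4941, -0.2513, 0.2551]
orientation: [-0.518, -0.479, 0.48, 0.52]
force: [0.4, -0.4, -4.2]
grip_width: 0.0128
```

Run:
```python
from h import *
import pickle
s,p,M=state(); lx=-M[:,2];ly=M[:,0]
ims=[]
rc=np.array([.5869,-.2625]); a=np.radians(-4.6); rx=np.array([np.cos(a),np.sin(a),0]); ry=np.array([-np.sin(a),np.cos(a),0])
for n,(x0,y0,w,h) in (('top',(325,180,60,50)),('scene',(190,225,90,80))):
    c=cam(n,n+'19'); pickle.dump(c,open(n[0]+'19.pkl','wb'))
    f=6
    im=cv2.resize(c['image'][y0:y0+h,x0:x0+w],None,fx=f,fy=f,interpolation=cv2.INTER_CUBIC)[:,:,::-1].copy()
    im=np.clip(im*1.5,0,255).astype('uint8')
    z=p[2]-.1895
    T=[np.r_[rc,z]+rx*a_*.045+ry*b*.06 for a_,b in ((1,1),(1,-1),(-1,-1),(-1,1))]
    B=[np.r_[rc,.004]+rx*a_*.07+ry*b*.065 for a_,b in ((1,1),(1,-1),(-1,-1),(-1,1))]
    for C,col in ((T,(0,0,255)),(B,(0,255,0))):
        q=((proj(c,C)-[x0,y0]+.5)*f).astype(int)
        cv2.polylines(im,[q.reshape(-1,1,2)],True,col,1)
    ims.append(cv2.resize(im,(400,350)))
cv2.imwrite('pics/chk2.png',np.hstack(ims))
plan([.4949,-.2523,.245],-4.6,step=.006)
```

```text
t 19.55 pos [ 0.4942 -0.2514  0.2554] yaw -4.54 tilt lx.z -0.0026 ly.z 0.0009 F [-0.6  0.1 -3.5] gw 0.0128
d mm [  0.7  -0.9 -10.4] turn deg [-0.07 -0.15 -0.06] rows 2
[[-0.001, 0.017, -0.001, -0.001, 0.0, 0.0],
[-0.001, 0.017, -0.001, -0.001, 0.0, 0.0]]
```

View pics/chk2.png

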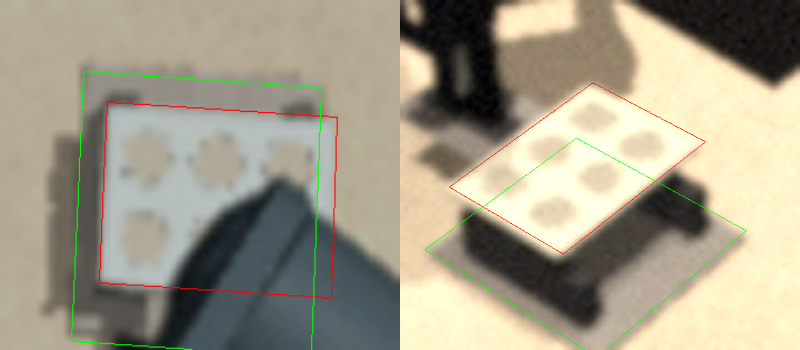

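jog_arm(plan=[[-0.001,0.01,-0.001,-0.001,0,0],[-0.001,0.012,0,0,0,0],[0,0.012,0,0,0,0],[0,0.008,0,0,0,0],[0,0.006,0,0,0,0],[0,0.005,0,0,0,0],[0,0.005,0,0,0,0]])

```text
t: 20.13
tcp_pos: [0.4953, -0.2527, 0.2381]
orientation: [0.521, 0.48, -0.479, -0.518]
force: [0.3, -1.1, -1.6]
grip_width: 0.0127
```

```bash
python3 -c "
from h import *
plan([.4949,-.2523,.23],-4.6,step=.006,n=1)"
```

```text
t 20.13 pos [ 0.4953 -0.2527  0.2381] yaw -4.55 tilt lx.z 0.0034 ly.z -0.0014 F [ 0.3 -1.1 -1.6] gw 0.0127
d mm [-0.4  0.4 -8.1] turn deg [ 0.09  0.19 -0.05] rows 1
[[0.001, 0.027, 0.001, 0.002, 0.0, -0.001]]
```

jog_arm(plan=[[0,0.006,0,0.001,0,0],[0,0.008,0,0.001,0,0],[0,0.01,0,0,0,0],[0,0.01,0,0,0,0],[0,0.006,0,0,0,0],[0,0,0,0,0,0]])

```text
t: 20.63
tcp_pos: [0.4962, -0.2533, 0.2262]
orientation: [0.521, 0.479, -0.48, -0.518]
force: [0.1, 0.2, -1.3]
grip_width: 0.0126
```

```bash
python3 -c "
from h import *
c=cam('scene','s20');x0,y0,w,h=190,225,90,80
im=cv2.resize(c['image'][y0:y0+h,x0:x0+w],None,fx=6,fy=6,interpolation=cv2.INTER_CUBIC)[:,:,::-1]
cv2.imwrite('pics/s20c.png',im)
plan([.376,-.2430,.228],-4.6,step=.01)"
```

```text
t 20.68 pos [ 0.4962 -0.2534  0.2263] yaw -4.56 tilt lx.z 0.0025 ly.z -0.0033 F [-0.4 -0.7 -1.6] gw 0.013
d mm [-120.2   10.4    1.7] turn deg [ 0.2   0.13 -0.04] rows 13
[[0.0, -0.001, 0.031, 0.0, 0.0, -0.0],
[0.0, -0.0, 0.031, 0.0, 0.0, -0.0],
[0.0, -0.0, 0.031, 0.0, 0.0, -0.0],
[0.0, -0.0, 0.031, 0.0, 0.0, -0.0],
[0.0, -0.0, 0.031, 0.0, 0.0, -0.0],
[0.0, -0.0, 0.031, 0.0, 0.0, -0.0],
[0.0, -0.0, 0.031, 0.0, 0.0, -0.0],
[0.0, -0.0, 0.031, 0.0, 0.0, -0.0],
[0.0, -0.0, 0.031, 0.0, 0.0, -0.0],
[0.0, -0.0, 0.031, 0.0, 0.0, -0.0],
[0.0, -0.0, 0.031, 0.0, 0.0, -0.0],
[0.0, -0.0, 0.031, 0.0, 0.0, -0.0],
[0.0, -0.0, 0.031, 0.0, 0.0, -0.0]]
```

View pics/s20c.png

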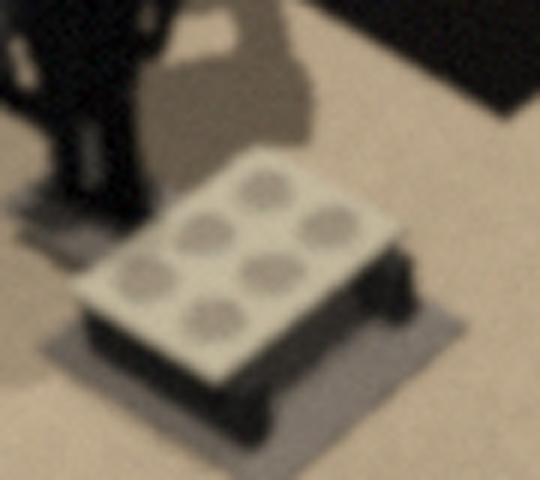

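Run:
```python
from h import *
c=cam('scene')
X=quad(c,125,300,(195,240,262,292),.05,'tile scene')
cen=X.mean(0)-[586.9,-262.5]; a=np.radians(-4.6)
print('rel rack', cen@[np.cos(a),np.sin(a)], cen@[-np.sin(a),np.cos(a)])
c=cam('top')
g=cv2.cvtColor(c['image'],cv2.COLOR_RGB2GRAY).astype(float)
x0,y0,w,h=325,185,60,50;f=10
im=cv2.resize(c['image'][y0:y0+h,x0:x0+w],None,fx=f,fy=f,interpolation=cv2.INTER_CUBIC)[:,:,::-1].copy()
im=np.clip(im*1.6,0,255).astype('uint8')
rc=np.array([.5869,-.2625]);rx=np.array([np.cos(a),np.sin(a),0]); ry=np.array([-np.sin(a),np.cos(a),0])
for z,L,W,col in ((.05,.045,.06,(0,0,255)),(.004,.07,.065,(0,255,0))):
    T=[np.r_[rc,z]+rx*p*L+ry*b*W for p,b in ((1,1),(1,-1),(-1,-1),(-1,1))]
    cv2.polylines(im,[((proj(c,T)-[x0,y0]+.5)*f).astype(int).reshape(-1,1,2)],True,col,1)
cv2.imwrite('pics/t20c.png',im)
```

```text
tile scene cen [ 575. -257.] sides [np.float32(203.1), np.float32(162.2), np.float32(200.0), np.float32(187.4)] ang [np.float32(-47.37), np.float32(33.4), np.float32(125.51), np.float32(-146.8)] rect [173.1 197.4]
  corners [[433.1000061035156, -230.1999969482422], [570.7000122070312, -379.70001220703125], [706.0999755859375, -290.3999938964844], [589.9000244140625, -127.5999984741211]]
rel rack -12.345810878634824 4.543159556925858
```

View pics/t20c.png

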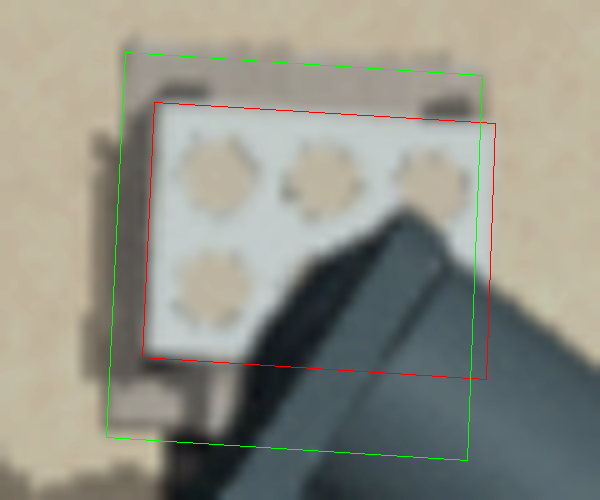

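jog_arm(plan=[[0,0,0.01,0,0,0],[0,0,0.02,0,0,0],[0,0,0.03,0,0,0],[0,0,0.03,0,0,0],[0,0,0.03,0,0,0],[0,0,0.03,0,0,0],[0,0,0.03,0,0,0],[0,0,0.03,0,0,0]])

```text
t: 21.45
tcp_pos: [0.4278, -0.2479, 0.2271]
orientation: [0.521, 0.48, -0.48, -0.517]
force: [0.2, -0.5, -1.7]
grip_width: 0.0128
```

```bash
python3 -c "
from h import *
plan([.376,-.2430,.228],-4.6,step=.01)"|head -3
```

```text
t 21.45 pos [ 0.4278 -0.2479  0.2271] yaw -4.52 tilt lx.z 0.0041 ly.z -0.0047 F [ 0.2 -0.5 -1.7] gw 0.0128
d mm [-51.8   4.9   0.9] turn deg [ 0.29  0.21 -0.08] rows 6
[[0.0, -0.001, 0.029, 0.0, 0.0, -0.0],
```

jog_arm(plan=[[0,0,0.03,0,0,0],[0,0,0.03,0,0,0],[0,0,0.03,0,0,0],[0,0,0.03,0,0,0],[0,0,0.03,0,0,0],[0,0,0.02,0,0,0],[0,0,0,0,0,0]])

```text
t: 22.03
tcp_pos: [0.3693, -0.2428, 0.2266]
orientation: [0.522, 0.479, -0.48, -0.518]
force: [0.3, -0.4, -1.2]
grip_width: 0.0129
```

```bash
python3 -c "
from h import *
import pickle
c=cam('top','t22');pickle.dump(c,open('t22.pkl','wb'))
x0,y0,w,h=310,170,90,90
im=cv2.resize(c['image'][y0:y0+h,x0:x0+w],None,fx=6,fy=6,interpolation=cv2.INTER_CUBIC)[:,:,::-1]
cv2.imwrite('pics/t22c.png',np.clip(im*1.6,0,255).astype('uint8'))
plan([.376,-.2430,.27],-4.6,step=.02)"
```

```text
t 22.08 pos [ 0.3698 -0.2429  0.2267] yaw -4.6 tilt lx.z 0.0037 ly.z -0.0045 F [ 1.  -0.2 -1.6] gw 0.013
d mm [ 6.2 -0.1 43.3] turn deg [0.27 0.19 0.  ] rows 3
[[0.0, -0.048, -0.007, 0.001, -0.0, -0.001],
[0.0, -0.048, -0.007, 0.001, -0.0, -0.001],
[0.0, -0.048, -0.007, 0.001, -0.0, -0.001]]
```

View pics/t22c.png

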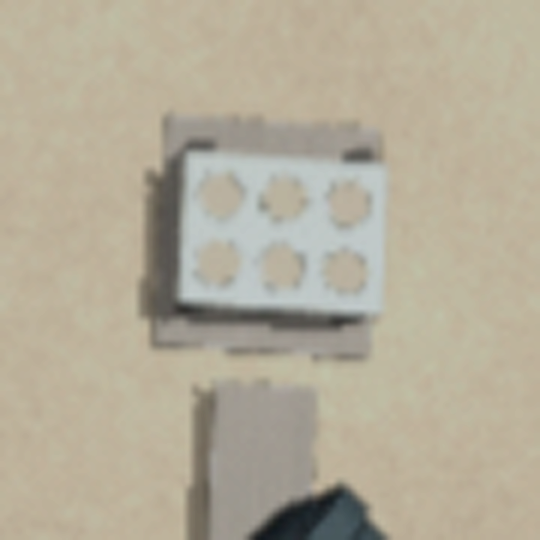

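Run:
```python
from h import *
import pickle
c=pickle.load(open('t22.pkl','rb'));g=cv2.cvtColor(c['image'],cv2.COLOR_RGB2GRAY).astype(float)
print(g[200:225,360].tolist()); print(g[210,335:380].tolist()); print(g[183:200,355].tolist(),g[218:233,355].tolist())
# tile is bluish: use b/r ratio
im=c['image'].astype(float); f=4
big=cv2.resize(im,None,fx=f,fy=f,interpolation=cv2.INTER_CUBIC)
m=(((big[:,:,2]-big[:,:,0])>-2)&(big.sum(2)>330)).astype('uint8')*255
r=np.zeros_like(m); r[185*f:228*f,335*f:380*f]=m[185*f:228*f,335*f:380*f]
cs,_=cv2.findContours(r,cv2.RETR_EXTERNAL,cv2.CHAIN_APPROX_NONE)
k=(max(cs,key=cv2.contourArea).reshape(-1,2)+.5)/f-.5
P=onz(c,k,.05)[:,:2]*1000; q=cv2.minAreaRect(P.astype(np.float32)); print('tile',q)
d=np.array(q[0])-[586.9,-262.5];a=np.radians(-4.6);print('rel rack',d@[np.cos(a),np.sin(a)],d@[-np.sin(a),np.cos(a)])
# base near/far edges along tile-centre column through world points
print('base near', [onz(c,[[355,v]],.004)[0,:2]*1000 for v in (227.5,228.5)], 'far',[onz(c,[[355,v]],.004)[0,:2]*1000 for v in (189,190,191)])
```

```text
[115.0, 113.0, 113.0, 102.0, 106.0, 116.0, 121.0, 123.0, 122.0, 123.0, 124.0, 121.0, 105.0, 98.0, 99.0, 106.0, 113.0, 118.0, 122.0, 124.0, 121.0, 96.0, 61.0, 51.0, 58.0]
[67.0, 56.0, 53.0, 54.0, 63.0, 104.0, 120.0, 123.0, 121.0, 118.0, 114.0, 115.0, 117.0, 109.0, 118.0, 123.0, 124.0, 124.0, 123.0, 121.0, 114.0, 115.0, 113.0, 120.0, 124.0, 124.0, 124.0, 123.0, 123.0, 123.0, 122.0, 123.0, 121.0, 123.0, 124.0, 123.0, 124.0, 124.0, 122.0, 115.0, 114.0, 114.0, 113.0, 114.0, 112.0]
[112.0, 112.0, 113.0, 112.0, 112.0, 111.0, 111.0, 106.0, 97.0, 96.0, 97.0, 96.0, 99.0, 114.0, 123.0, 121.0, 112.0] [110.0, 119.0, 120.0, 82.0, 50.0, 51.0, 65.0, 88.0, 96.0, 95.0, 85.0, 105.0, 115.0, 116.0, 114.0]
tile ((587.99267578125, -264.2413024902344), (116.6407470703125, 87.04058074951172), 85.0874252319336)
rel rack 1.2288067263986615 -1.648062120972443
base near [array([ 523.76700815, -263.45199617]), array([ 520.17549778, -263.32053691])] far [array([ 663.60828699, -268.70383983]), array([ 659.93515325, -268.56260561]), array([ 656.26431526, -268.42163509])]
```

jog_arm(plan=[[0,-0.03,0,0.001,0,-0.001],[0,-0.05,0,0.001,0,-0.001],[0,-0.05,0,0,0,-0.001],[0,-0.05,0,0,0,0],[0,-0.03,0,0,0,0],[0,0,0,0,0,0]])

```text
t: 22.58
tcp_pos: [0.371, -0.2433, 0.2951]
orientation: [-0.519, -0.48, 0.479, 0.52]
force: [-0.6, -0.7, -1.8]
grip_width: 0.0128
```

```bash
python3 -c "
from h import *
plan([.4606,-.0091,.29],-9.2,step=.022)"
```

```text
t 22.58 pos [ 0.371  -0.2433  0.2951] yaw -4.55 tilt lx.z 0.0004 ly.z 0.0018 F [-0.6 -0.7 -1.8] gw 0.0128
d mm [ 89.6 234.2  -5.1] turn deg [-0.1   0.03 -4.65] rows 12
[[0.067, 0.002, -0.02, 0.0, 0.003, 0.0],
[0.067, 0.002, -0.019, 0.0, 0.003, 0.0],
[0.067, 0.002, -0.019, 0.0, 0.003, 0.0],
[0.067, 0.002, -0.018, 0.0, 0.003, 0.0],
[0.067, 0.002, -0.018, 0.0, 0.003, 0.0],
[0.067, 0.001, -0.017, 0.0, 0.003, 0.0],
[0.068, 0.001, -0.017, 0.0, 0.003, 0.0],
[0.068, 0.001, -0.016, 0.0, 0.003, 0.0],
[0.068, 0.001, -0.016, 0.0, 0.003, 0.0],
[0.068, 0.001, -0.016, 0.0, 0.003, 0.0],
[0.068, 0.001, -0.015, 0.0, 0.003, 0.0],
[0.068, 0.001, -0.015, 0.0, 0.003, 0.0]]
```

jog_arm(plan=[[0.04,0,-0.01,0,0.003,0],[0.067,0,-0.019,0,0.003,0],[0.067,0,-0.019,0,0.003,0],[0.067,0,-0.018,0,0.003,0],[0.067,0,-0.018,0,0.003,0],[0.067,0,-0.017,0,0.003,0],[0.068,0,-0.017,0,0.003,0],[0.068,0,-0.016,0,0.003,0],[0.068,0,-0.016,0,0.003,0],[0.068,0,-0.016,0,0.003,0],[0.06,0,-0.015,0,0.003,0],[0,0,0,0,0,0]])

```text
t: 23.58
tcp_pos: [0.4527, -0.0296, 0.2934]
orientation: [-0.536, -0.461, 0.461, 0.537]
force: [0.2, -1.4, -2.7]
grip_width: 0.0129
```

```bash
python3 -c "
from h import *
plan([.4606,-.0091,.225],-9.2,step=.015)"
```

```text
t 23.58 pos [ 0.4527 -0.0296  0.2934] yaw -8.65 tilt lx.z -0.0009 ly.z 0.0014 F [ 0.2 -1.4 -2.7] gw 0.0129
d mm [  7.9  20.5 -68.4] turn deg [-0.09 -0.04 -0.55] rows 5
[[0.014, 0.046, -0.003, -0.0, 0.001, 0.0],
[0.014, 0.046, -0.003, -0.0, 0.001, 0.0],
[0.014, 0.046, -0.003, -0.0, 0.001, 0.0],
[0.014, 0.046, -0.003, -0.0, 0.001, 0.0],
[0.014, 0.046, -0.003, -0.0, 0.001, 0.0]]
```

jog_arm(plan=[[0.014,0.04,-0.003,0,0.001,0],[0.014,0.046,-0.003,0,0.001,0],[0.014,0.046,-0.003,0,0.001,0],[0.014,0.046,-0.003,0,0.001,0],[0.008,0.03,-0.003,0,0.001,0],[0,0,0,0,0,0],[0,0,0,0,0,0]])

```text
t: 24.17
tcp_pos: [0.4605, -0.0112, 0.2272]
orientation: [-0.537, -0.459, 0.46, 0.538]
force: [0.1, -0.2, -1.3]
grip_width: 0.013
```

```bash
python3 -c "
from h import *
plan([.4606,-.0091,.207],-9.2,step=.006)"
```

```text
t 24.17 pos [ 0.4605 -0.0112  0.2272] yaw -9.01 tilt lx.z -0.0026 ly.z 0.0 F [ 0.1 -0.2 -1.3] gw 0.013
d mm [  0.1   2.1 -20.2] turn deg [-0.03 -0.15 -0.19] rows 4
[[0.002, 0.017, 0.0, -0.0, 0.0, 0.0],
[0.002, 0.017, 0.0, -0.0, 0.0, 0.0],
[0.002, 0.017, 0.0, -0.0, 0.0, 0.0],
[0.002, 0.017, 0.0, -0.0, 0.0, 0.0]]
```

jog_arm(plan=[[0.002,0.016,0,0,0,0],[0.002,0.016,0,0,0,0],[0.002,0.016,0,0,0,0],[0,0.01,0,-0.001,0,0],[0,0.005,0,0,0,0],[0,0.004,0,0,0,0],[0,0.003,0,0,0,0],[0,0,0,0,0,0]])

```text
t: 24.83
tcp_pos: [0.4619, -0.0107, 0.2066]
orientation: [0.539, 0.46, -0.458, -0.537]
force: [-0.4, 0.7, -1.3]
grip_width: 0.0127
```

```bash
python3 -c "
from h import *
plan([.4606,-.0091,.2045],-9.2,step=.006)"
```

```text
t 24.83 pos [ 0.4619 -0.0107  0.2066] yaw -9.07 tilt lx.z 0.0044 ly.z -0.0008 F [-0.4  0.7 -1.3] gw 0.0127
d mm [-1.3  1.6 -2.1] turn deg [ 0.09  0.24 -0.13] rows 1
[[0.005, 0.007, 0.005, 0.002, 0.001, -0.0]]
```

jog_arm(plan=[[0,0.005,0,0.002,0,0],[0,0.003,0,0,0,0],[0,0.002,0,0,0,0],[0,0,0,0,0,0]])

```text
t: 25.17
tcp_pos: [0.4624, -0.0108, 0.2053]
orientation: [0.538, 0.459, -0.459, -0.538]
force: [-1.5, 0.8, -0.9]
grip_width: 0.013
```

```bash
python3 -c "
from h import *
plan([.4606,-.0091,.2045],-9.2,step=.006)"
```

```text
t 25.17 pos [ 0.4624 -0.0108  0.2053] yaw -9.05 tilt lx.z -0.0005 ly.z -0.0011 F [-1.5  0.8 -0.9] gw 0.013
d mm [-1.8  1.7 -0.8] turn deg [ 0.06 -0.04 -0.15] rows 1
[[0.005, 0.003, 0.007, -0.0, 0.001, -0.001]]
```

jog_arm(plan=[[0,0.004,0,0,0,0],[0,0.003,0,0,0,0],[0,0,0,0,0,0]])

```text
t: 25.42
tcp_pos: [0.4631, -0.011, 0.2054]
orientation: [0.538, 0.459, -0.46, -0.538]
force: [-1.6, -0.0, -0.9]
grip_width: 0.0131
```

jog_arm(plan=[[0,0,0,0,0,0],[0,0,0,0,0,0],[0,0,0,0,0,0],[0,0,0,0,0,0],[0,0,0,0,0,0],[0,0,0,0,0,0],[0,0,0,0,0,0],[0,0,0,0,0,0]], jaw=-1)

```text
t: 26.08
tcp_pos: [0.464, -0.0113, 0.2058]
orientation: [0.539, 0.459, -0.459, -0.537]
force: [-0.5, -0.1, 0.1]
grip_width: 0.0851
```

```bash
python3 -c "
from h import *
c=cam('wrist','w26')
plan([.4606,-.0091,.36],-9.2,step=.02)"|head -2
```

```text
t 26.13 pos [ 0.464  -0.0113  0.2058] yaw -9.03 tilt lx.z 0.0027 ly.z -0.0018 F [-0.3  0.3 -0.2] gw 0.0854
d mm [ -3.4   2.2 154.2] turn deg [ 0.12  0.14 -0.17] rows 8
```

View pics/w26.png

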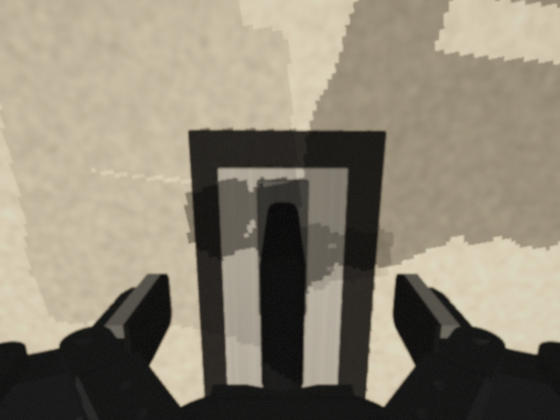

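The lifter lies flat in the middle of the mat, with the jaws open clear of the grip (x 262–305 against fingers at 170 and 393). I'll go straight up.

jog_arm(plan=[[0,-0.03,0,0,0,0],[0,-0.06,0,0,0,0],[0,-0.07,0,0,0,0],[0,-0.07,0,0,0,0],[0,-0.08,0,0,0,0],[0,-0.08,0,0,0,0],[0,-0.08,0.02,0,0,0],[0,-0.08,0.06,0,0,0],[0,-0.04,0.06,0,0,0],[0,0,0,0,0,0],[0,0,0,0,0,0]])

```text
t: 27.05
tcp_pos: [0.4197, -0.0037, 0.3972]
orientation: [0.54, 0.46, -0.458, -0.536]
force: [0.1, 0.1, 0.8]
grip_width: 0.0856
```

Run:
```python
from h import *
c=cam('wrist','w27')
X=quad(c,55,300,(200,100,400,330),.005,'blade')
c=cam('top','t27')
im=cv2.resize(c['image'][120:320,100:400],None,fx=2.6,fy=2.6,interpolation=cv2.INTER_CUBIC)
cv2.imwrite('pics/t27c.png',np.clip(im[:,:,::-1]*1.7,0,255).astype('uint8'))
im=cam('top')['image'].astype(float); f=4
big=cv2.resize(im,None,fx=f,fy=f,interpolation=cv2.INTER_CUBIC)
m=(((big[:,:,2]-big[:,:,0])>-2)&(big.sum(2)>330)).astype('uint8')*255
r=np.zeros_like(m); r[185*f:228*f,335*f:380*f]=m[185*f:228*f,335*f:380*f]
cs,_=cv2.findContours(r,cv2.RETR_EXTERNAL,cv2.CHAIN_APPROX_NONE)
k=(max(cs,key=cv2.contourArea).reshape(-1,2)+.5)/f-.5
P=onz(c,k,.05)[:,:2]*1000; print('tile',cv2.minAreaRect(P.astype(np.float32)))
```

```text
blade cen [469.3   7.2] sides [np.float32(243.0), np.float32(210.1), np.float32(242.0), np.float32(199.9)] ang [np.float32(-12.33), np.float32(81.16), np.float32(170.06), np.float32(-99.01)] rect [216.6 242.4]
  corners [[334.70001220703125, -68.0999984741211], [572.0, -120.0], [604.2999877929688, 87.5999984741211], [366.0, 129.39999389648438]]
tile ((587.873779296875, -264.4436950683594), (115.83023071289062, 85.5958023071289), 85.36729431152344)
```

View pics/t27c.png

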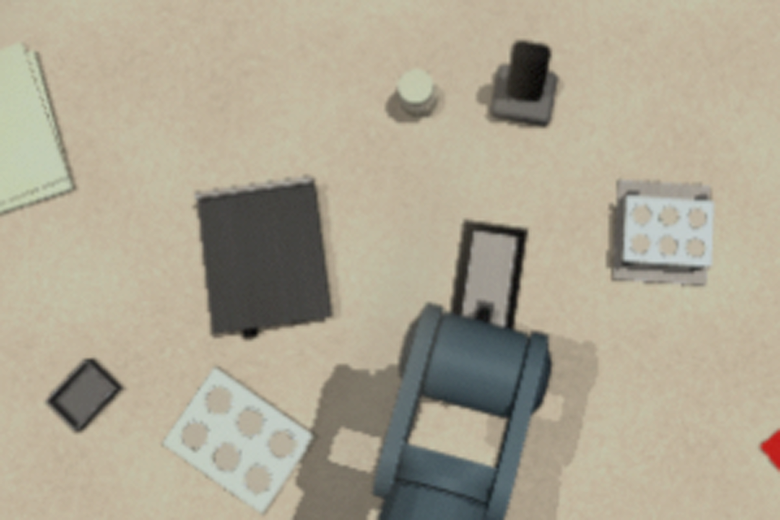

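View pics/w27.png

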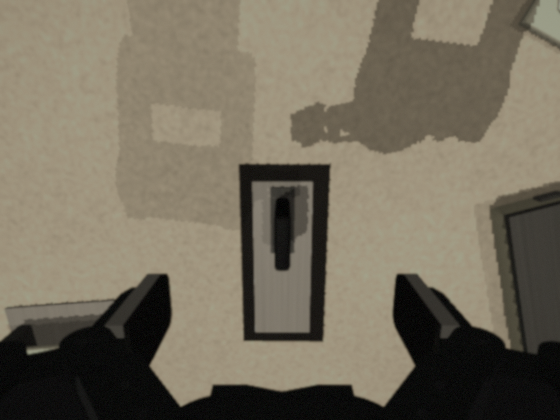

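The top view shows the small tile on the rack (crop 668,232), the lifter on the mat (490,270), and the jar (416,92), phone (525,85) and clip box (85,395) unmoved. In the wrist view the blade sits centred on the mat with nothing touching it. Handing in.

```bash
python3 -c "
from plant import bot
print(bot.sign_off())"
```

```text
the job is handed in; nothing more can be done
None
```

I moved the small tile from the warmer to the cooling rack with the lifter, laid the lifter back flat on its mat, and handed the job in at about 27 s of the 69 s allowed. The sign-off gives no verdict, so what follows rests on my own checks.

- **Pick-up:** I slid the blade under the tile against the stop bar with less than 15 N at the wrist, and lifted it clear. The fingers stayed on the lifter's grip. The tool stayed within about 0.02 rad of level while it held the tile.
- **Tile on the rack:** The last top view puts the tile about 2 mm from the rack's centre and within 0.5° of square. A rougher measurement from the rack's base edges gave about 4 mm off along the rack, still inside the 15 mm limit.
- **Lifter and robot:** The wrist picture shows the blade lying centred on the mat, with the gripper open and clear above it.
- **Bystanders:** By eye, the phone, jar and clip box look unmoved.

**Checks that failed:** Two of my contour fits merged with the background and I threw them out: the tile in the scene view, and the blade in the final wrist view. I checked those by overlay and by eye instead. An early reading put the tile's sideways offset on the blade at 5 mm where I expected 0.6 mm; I used 2.8 mm, and the final tile position bore that out.

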